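Set up a vacuum filtration run

ROBOT

A 6-joint arm with a two-finger parallel gripper is mounted at the origin on the work surface. World frame = base frame: x ahead of the robot, y to its left, z up, the work surface at z = 0. Lengths are in m, angles in rad, forces in N, time in s.
With the tool pointing down it reaches from about 0.375 to 0.9 m from the base axis. Payload 3.1 kg.
Tool frame: the origin (TCP) lies between the finger pads; the fingertips stand 19 mm ahead of it and the grasp point (between the pads) is the TCP; z points along the fingers, y is the line along which they close (so a half turn about z gives the same grasp; the last joint's range is limited). The gripper opens to 87 mm and grips with 3 to 60 N. Pads are 19 mm wide; open, the fingers measure 117 mm over their backs; the gripper's body (75 mm by 190 mm) begins 51 mm behind the grasp point.
Start: joints at [1.042, 0.527, 1.433, -0, 1.181, -0.178], TCP at [0.214, 0.587, 0.242] pointing down, gripper open.
Joint ranges: [-3.08, 3.08], [-0.75, 2.2], [0.22, 2.44], [-1.43, 4.57], [0, 2.65], [-2.85, 2.85]. Speed limits (rad/s): [2.79, 2.79, 3.14, 3.14, 3.14, 3.14].

INTERFACE

Orientations are given as a unit quaternion [x, y, z, w].
In Python, from rig import telemetry, viewer, hand_in gives the robot as it stands. The module is installed in compiled form; this text tells all that it offers.
- The arm moves only by the shell command python3 -m creep 'ROWS' [FORCE]. ROWS is JSON, a list of rows, each an object with "translation": the shift along the tool's x, y, z in mm, a list of three; "roll": the turn about the tool's z in degrees; "gripper": the finger opening in mm, from 0 to 87. In form: [{"translation": [tx, ty, tz], "roll": roll, "gripper": gripper}, ...]. A call has 1 to 5 rows; each row is the pose to reach, as a shift and turn from the pose commanded when the call began, along the tool's axes at that moment; what a row does not reach only later rows make up. A row lasts 1/12 s, in which the tool goes at most 41.7 mm and 7.16 degrees, less where a joint would pass 70% of its speed; a pose out of reach is approached as far as the arm can. A call with a gripper value outside its range is refused whole. The fingers move at their own pace and stop on an object; FORCE is the grip in N (left out, the last holds). Time passes only in rows, so rows that repeat a pose let the fingers close. It gives the time, the measured TCP pose, the force, the opening and the grip force at its end, in the units of the state.
- telemetry.get_obs(): the state, without advancing time (a new reading comes with each control period).
- viewer.camera(name): name is "side" or "top" or "wrist"; returns the picture (480x640x3 uint8, blue, green, red); there is no depth.
- viewer.camera_info(name): a dict with "intrinsics" (3x3 intrinsics, pixels), "rvec" (rotation vector, rad) and "tvec" (3), from world to camera coordinates, as OpenCV has them; the wrist camera has in their place "hand_eye" (4x4, takes a point from camera to tool coordinates, whose origin is the TCP and whose axes are the flange's). Camera axes: x right, y down, z forward; pixel columns grow to the right and rows downward; lengths in m; the calibration is good to about 2 mm. A picture is of the moment at which its call begins: read the wrist's pose just before it. camera_info takes no time and is no camera call.
- hand_in(): hands the job in; it is judged then, once.
Trained networks look in the newest picture that a camera, given by its name, has taken for a name from the list of things; names that differ only in an ending like _2 or _b are one class to them, and where a whole thing is asked for, a point or a joint stands for the part that bears it (a point fixed in the world has none). Each returns a list of dicts, best first, with "p" (0 to 1); they miss things now and then, are a little off and sometimes report something else, mostly with a low value. They report only what shows in the picture. A call takes as long as a camera call.
- viewer.recognise(camera, thing): "bbox" ([left, top, width, height] in pixels, round what is visible of it).
The state is a dict: "time": time; "q": joint angles; "joint_velocities": joint speeds; "joint_torque": joint torques, N m; "position": TCP position; "tool_rot": TCP orientation; "ft_force": force on the tool from outside, world axes, zero at the start; "moment": the same for the moment, N m; "grip_width": finger opening in m; "grip_force": force on a finger pad.
Only numpy, scipy, OpenCV 4.12 (cv2) and the standard library are available. Lean on these libraries where they do the work, as an engineer would, in place of code of your own. Each camera call takes 0.05 s, during which the arm holds its last target. There are 200 camera calls.

TASK

Set up the filtration manifold for a run: first switch off the pump, which was left running, then stand every filter funnel upright and centred on a seat of its own, fully open the lever valve of each place that has a funnel, fully shut the valve of any place left empty, and set the throttle lever to 40 on its plate. Only when all of that is set, switch the pump back on, and leave the other things on the bench where they are.

Things in the scene. Friction and masses are not known exactly. Their poses are not given: they have to be found in the camera images.
- manifold: Filtration manifold fixed to the bench: light grey box 210 (x) x 340 mm (y), deck 60 mm up, rim 9 mm higher round its rear half; three places along y, each a seat at the rear and a lever valve in front; throttle on the pipe at the left end. Origin: underside centre; x away from the robot, y left; yaw to 0.12 rad. Upright axes: valve_1, 2, 3 at x -50, y -110, 0, 110 mm; throttle x -30, y 235 mm.
- seat_1 (a point): Filter seat of the right-hand place: round steel disc 62 mm in diameter, 4 mm proud of the deck, dark gasket round it. The point is the centre of its top face, 64 mm above the bench, where the underside centre of a seated funnel lies. Only its weight holds a funnel there.
- valve_1 (a joint): Angle of the valve lever of the right-hand place (serves seat_1), rad: 0 shut (lever across, pointing along the manifold's +y), 1.57 fully open (in line with its branch pipe, pointing along the manifold's -x, to the robot). Opens counter-clockwise seen from above. Hard stops at both ends; stiff (about 3 N at the sleeve), stays where it is left; found part open.
- valve_1_grip (a point): Middle of the black sleeve of the lever of valve_1, 48 mm from its axis, moving with it; the sleeve is 13 mm wide, 11 mm thick, 45 mm long (24 to 69 mm from the axis), level, 90 mm above the bench, 30 mm above the deck. The valve body, 34 x 26 mm about the axis, ends 22 mm above the deck.
- seat_2 (a point): Filter seat of the middle place: round steel disc 62 mm in diameter, 4 mm proud of the deck, dark gasket round it. The point is the centre of its top face, 64 mm above the bench, where the underside centre of a seated funnel lies. Only its weight holds a funnel there.
- valve_2 (a joint): Angle of the valve lever of the middle place (serves seat_2), rad: 0 shut (lever across, pointing along the manifold's +y), 1.57 fully open (in line with its branch pipe, pointing along the manifold's -x, to the robot). Opens counter-clockwise seen from above. Hard stops at both ends; stiff (about 3 N at the sleeve), stays where it is left; found part open.
- valve_2_grip (a point): Middle of the black sleeve of the lever of valve_2, 48 mm from its axis, moving with it; the sleeve is 13 mm wide, 11 mm thick, 45 mm long (24 to 69 mm from the axis), level, 90 mm above the bench, 30 mm above the deck. The valve body, 34 x 26 mm about the axis, ends 22 mm above the deck.
- seat_3 (a point): Filter seat of the left-hand place: round steel disc 62 mm in diameter, 4 mm proud of the deck, dark gasket round it. The point is the centre of its top face, 64 mm above the bench, where the underside centre of a seated funnel lies. Only its weight holds a funnel there.
- valve_3 (a joint): Angle of the valve lever of the left-hand place (serves seat_3), rad: 0 shut (lever across, pointing along the manifold's +y), 1.57 fully open (in line with its branch pipe, pointing along the manifold's -x, to the robot). Opens counter-clockwise seen from above. Hard stops at both ends; stiff (about 3 N at the sleeve), stays where it is left; found part open.
- valve_3_grip (a point): Middle of the black sleeve of the lever of valve_3, 48 mm from its axis, moving with it; the sleeve is 13 mm wide, 11 mm thick, 45 mm long (24 to 69 mm from the axis), level, 90 mm above the bench, 30 mm above the deck. The valve body, 34 x 26 mm about the axis, ends 22 mm above the deck.
- throttle (a joint): Throttle lever angle, rad: 0 shut (lever across the pipe, along the manifold's -x, to the robot), 1.57 open (along the pipe, the manifold's +y); opens clockwise seen from above. The quarter-circle plate under it has ticks every 10 degrees from 0 shut to 90 open, long ones at 0, 30, 60, 90; 40 is 0.698 rad. About 2.5 N at the sleeve, stays where left; found nearly open.
- throttle_grip (a point): Middle of the black sleeve of the throttle lever, 88 mm from its axis, moving with it; the sleeve is 14 mm wide, 12 mm thick, 44 mm long (66 to 110 mm from the axis), level, 93 mm above the bench. The graduated plate reaches 74 mm from the axis, 8 mm below the lever.
- switch_box: Grey switch box of the vacuum pump (itself under the bench), fixed on the right: 100 (x) x 85 (y) x 56 mm high. Origin: underside centre; yaw to 0.4 rad. On top a round steel toggle, 52 mm long from its hinge, 10 to 15 mm thick; the hinge lies 66 mm above the origin, axis along the box's y, so it swings along the box's x; the slot plate round it ends at 64 mm.
- pump_switch (a joint): Toggle of the pump switch in rad: 0 off (leans 0.45 rad to the box's -x, roughly to the robot), 0.9 on (leans 0.45 rad to the box's +x, away from the robot). Over-centre: once past upright (0.45) it falls to the other side by itself; under 2 N moves it. Found on.
- funnel_a: Stainless steel filter funnel, loose, standing upright: a round cup 76 mm high with a heavy foot flange 60 mm in diameter and 11 mm high; the straight wall above is 49 mm in diameter up to a 54 mm rim at 70 to 76 mm. About 0.2 kg. Origin: centre of its underside, z up. The three funnels are alike; one may be absent.
- funnel_b: Stainless steel filter funnel, loose, standing upright: a round cup 76 mm high with a heavy foot flange 60 mm in diameter and 11 mm high; the straight wall above is 49 mm in diameter up to a 54 mm rim at 70 to 76 mm. About 0.2 kg. Origin: centre of its underside, z up. The three funnels are alike; one may be absent.
- funnel_c: Stainless steel filter funnel, loose, standing upright: a round cup 76 mm high with a heavy foot flange 60 mm in diameter and 11 mm high; the straight wall above is 49 mm in diameter up to a 54 mm rim at 70 to 76 mm. About 0.2 kg. Origin: centre of its underside, z up. The three funnels are alike; one may be absent.
- media_bottle: Bystander, to be left alone: clear glass bottle with a blue cap, 70 mm diameter, 150 mm high. Origin: centre of its underside.
- beaker: Bystander, to be left alone: small glass beaker, 50 mm diameter at the rim, 58 mm high. Origin: centre of its underside.
- dish_stack: Bystander, to be left alone: stack of three culture dishes, 92 mm diameter, 41 mm high. Origin: centre of its underside.
- comb: Bystander, to be left alone: white gel comb lying flat, about 20 x 130 mm, 4 mm thick. Origin: centre of its underside.
- tip_box: Bystander, to be left alone: blue pipette tip box with clear lid, 85 x 120 x 50 mm. Origin: centre of its underside.

How it is judged:
By the outcome, as a careful person would: the job done as asked, in the order asked, and still so for the second after the job is handed in, with the robot touching nothing.
Of funnel_a, funnel_b, funnel_c only 2 to 3 are there at a start; the rules pass over those that are not, and their reading is None.
At some moment in a run one of funnel_a, funnel_b, funnel_c may be knocked a few centimetres aside while the robot is not near it.
It also fails if it takes over 210 s, if anything falls off the work surface, if the arm or the gripper's body presses on something with over 40 N, if the wrist force passes 120 N, or if a joint passes its speed limit or range.

## Working session

There is one attempt and no reset: what is moved stays moved. The work goes in short steps, Python scripts to look and compute and a shell command to move; the robot and the scene stay as the last step left them, time stands still between calls to the robot, and variables do not carry over. Pictures are saved under pics/ and viewed, at most 14 in all, crops included, and the job is handed in when it is done.

```bash
mkdir -p pics; cat > h.py <<'E'
import numpy as np, cv2
from scipy.spatial.transform import Rotation as R
from rig import telemetry, viewer, hand_in
def P(cam, o=None):
    i=viewer.camera_info(cam); K=np.array(i['intrinsics'])
    if 'hand_eye' in i:
        o=o or telemetry.get_obs(); T=np.eye(4); T[:3,:3]=R.from_quat(o['tool_rot']).as_matrix(); T[:3,3]=o['position']
        M=np.linalg.inv(T@np.array(i['hand_eye']))[:3]
    else: M=np.c_[cv2.Rodrigues(np.array(i['rvec'],float))[0],np.array(i['tvec']).ravel()]
    return K@M
def proj(Pm,X): u=Pm@np.r_[X,1]; return u[:2]/u[2]
def at_z(Pm,uv,z):  # pixel -> world xy at height z
    H=np.c_[Pm[:,0],Pm[:,1],Pm[:,2]*z+Pm[:,3]]; w=np.linalg.solve(H,[*uv,1]); return w[:2]/w[2]
def tri(Ps,uvs):
    A=np.vstack([np.r_[u*p[2]-p[0],].reshape(1,4) if k==0 else (v*p[2]-p[1]).reshape(1,4) for p,(u,v) in zip(Ps,uvs) for k in (0,1)])
    x=np.linalg.svd(A)[2][-1]; return x[:3]/x[3]
def rows(xyz,yaw=None):  # shift in tool axes (mm) and roll (deg) to reach xyz
    o=telemetry.get_obs(); r=R.from_quat(o['tool_rot']).as_matrix()
    d=r.T@(np.array(xyz)-o['position'])*1000; return d.round(1)
E
python3 - <<'E'
from h import *
o=telemetry.get_obs(); print(o['time'],o['position'],o['tool_rot'],R.from_quat(o['tool_rot']).as_matrix().round(2))
for c in ('side','top'):
    cv2.imwrite(f'pics/{c}0.png',viewer.camera(c))
    for t in ('funnel_a','valve_1','throttle','pump_switch','manifold','switch_box','media_bottle','beaker','dish_stack','tip_box','comb'):
        print(c,t,[(np.round(d['bbox']).tolist(),round(d['p'],2)) for d in viewer.recognise(c,t)])
print(viewer.camera_info('wrist'))
E
```

```text
0.0 [0.21382275 0.58653432 0.24057343] [ 1.74015722e-01  9.84742275e-01 -1.02065450e-03 -3.73092816e-04] [[-0.94  0.34 -0.  ]
 [ 0.34  0.94 -0.  ]
 [ 0.   -0.   -1.  ]]
side funnel_a [([390.0, 351.0, 32.0, 48.0], 0.91), ([374.0, 147.0, 21.0, 38.0], 0.68), ([379.0, 183.0, 28.0, 38.0], 0.67), ([281.0, 329.0, 13.0, 58.0], 0.6)]
side valve_1 [([320.0, 245.0, 28.0, 20.0], 0.7), ([326.0, 211.0, 19.0, 22.0], 0.59), ([306.0, 280.0, 20.0, 32.0], 0.52)]
side throttle [([283.0, 328.0, 8.0, 62.0], 0.83), ([319.0, 244.0, 33.0, 24.0], 0.52)]
side pump_switch []
side manifold [([229.0, 196.0, 130.0, 206.0], 0.69), ([329.0, 213.0, 18.0, 24.0], 0.25)]
side switch_box [([284.0, 146.0, 47.0, 47.0], 0.79), ([318.0, 243.0, 28.0, 21.0], 0.42), ([306.0, 283.0, 19.0, 28.0], 0.23)]
side media_bottle [([368.0, 441.0, 48.0, 37.0], 0.63)]
side beaker [([337.0, 178.0, 19.0, 30.0], 0.72), ([279.0, 327.0, 14.0, 62.0], 0.17)]
side dish_stack [([371.0, 238.0, 46.0, 39.0], 0.57)]
side tip_box [([309.0, 117.0, 28.0, 39.0], 0.73)]
side comb [([383.0, 281.0, 10.0, 55.0], 0.71)]
top funnel_a [([436.0, 270.0, 26.0, 23.0],
[... 583 characters left out ...]
4.0, 202.0, 50.0, 13.0], 0.5)]
top dish_stack [([312.0, 271.0, 35.0, 38.0], 0.6)]
top tip_box [([478.0, 191.0, 51.0, 39.0], 0.82)]
top comb [([253.0, 279.0, 50.0, 17.0], 0.59)]
{'intrinsics': array([[431.71680563,   0.        , 316.80671786],
       [  0.        , 431.71680563, 245.817958  ],
       [  0.        ,   0.        ,   1.        ]]), 'hand_eye': array([[ 5.70251885e-04, -9.65925818e-01, -2.58818447e-01,
         6.94914070e-02],
       [ 9.99999443e-01,  7.80671702e-04, -7.10225207e-04,
        -5.48278719e-04],
       [ 8.88077102e-04, -2.58817898e-01,  9.65925725e-01,
        -1.42031917e-01],
       [ 0.00000000e+00,  0.00000000e+00,  0.00000000e+00,
         1.00000000e+00]])}
```

```bash
python3 - <<'E'
import cv2
a=cv2.imread('pics/top0.png'); cv2.imwrite('pics/top0c.png',cv2.resize(a[150:330,80:540],(800,313)[:2] and (800,313),interpolation=cv2.INTER_CUBIC))
b=cv2.imread('pics/side0.png'); c=b[100:480,190:450]; c=cv2.resize(c,None,fx=1.55,fy=1.55,interpolation=cv2.INTER_CUBIC); cv2.imwrite('pics/side0c.png',c)
E
```

```text
(no output)
```

View pics/top0c.png

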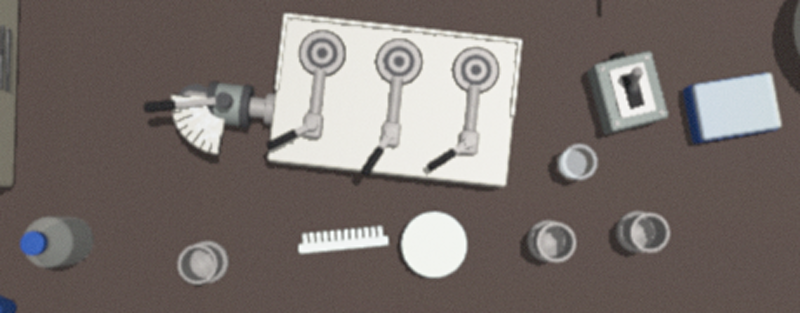

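View pics/side0c.png

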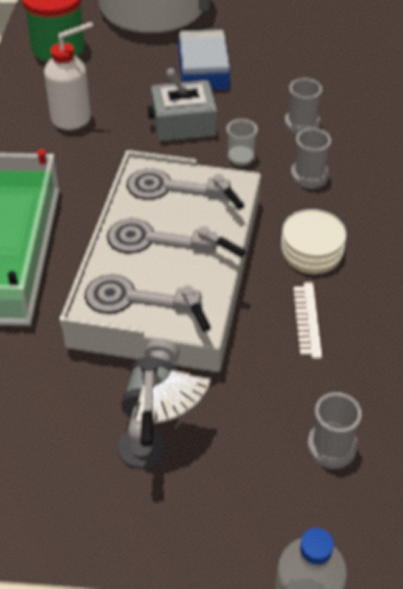

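The top view shows the manifold with seats at crop pixels (322,52), (399,61) and (476,69), and all three valves part open. Three funnels stand at (203,263), (552,242) and (643,232), the beaker at (577,162), and the toggle at (632,90) leans away. The side view confirms all of this.

```bash
cat > m.py <<'E'
from h import *
from scipy.optimize import least_squares
def cyl(x,y,z=0):
    a=np.linspace(0,2*np.pi,24); pts=[]
    for r,h in((.030,0),(.030,.011),(.027,.07),(.027,.076)):
        pts+= [(x+r*np.cos(t),y+r*np.sin(t),z+h) for t in a]
    return np.array(pts)
def bb(Pm,pts):
    u=np.c_[pts,np.ones(len(pts))]@Pm.T; u=u[:,:2]/u[:,2:]; return np.r_[u.min(0),u.max(0)]
def fitcyl(obs,x0):  # obs: list of (P, bbox)
    f=lambda p: np.concatenate([bb(Pm,cyl(*p))-np.r_[b[:2],np.add(b[:2],b[2:])] for Pm,b in obs])
    return least_squares(f,x0)
E
python3 - <<'E'
from m import *
Pt,Ps=P('top'),P('side')
tb=[[436,270,26,23],[384,278,25,22],[185,289,26,26]]; sb=[[374,147,21,38],[379,183,28,38],[390,351,32,48]]
for t,s in zip(tb,sb):
    x0=at_z(Pt,(t[0]+t[2]/2,t[1]+t[3]/2),.04)
    r=fitcyl([(Pt,t),(Ps,s)],[*x0,0]); print('funnel',r.x.round(4),r.fun.round(1))
T=lambda u,v:(u/1.739+80,v/1.739+150)
S=lambda u,v:(u/1.55+190,v/1.55+100)
for n,a,b in (('seat1',(476,69),(149,184)),('seat2',(399,61),(130,235)),('seat3',(322,52),(110,293)),('v1tip',(430,169),(241,206)),('v1ax',(468,143),(219,184)),('v2ax',(391,133),(204,238)),('v3ax',(313,123),(187,296)),('toggle tip',(632,73),(171,73)),('thr ax',(224,101),None),('thr tip',(146,107),None),('box c',(627,92),None)):
    print(n,'top@.064/.09/.113:',*[at_z(Pt,T(*a),z).round(3) for z in (.064,.09,.113)], tri([Pt,Ps],[T(*a),S(*b)]).round(3) if b else '')
E
```

```text
funnel [ 0.4055 -0.3582  0.0075] [-2.4 -0.9  2.5 -0.2 -1.   0.8  2.1 -0.4]
funnel [ 0.3847 -0.2292 -0.0025] [-1.5 -0.6  1.4  1.1  0.8 -0.3 -1.3  0.4]
funnel [ 0.3584  0.2636 -0.0014] [-1.2 -0.8  1.8 -2.2 -0.3 -0.3  2.5  0.6]
seat1 top@.064/.09/.113: [ 0.631 -0.122] [ 0.627 -0.119] [ 0.624 -0.117] [ 0.634 -0.122  0.056]
seat2 top@.064/.09/.113: [ 0.643 -0.012] [ 0.639 -0.012] [ 0.635 -0.012] [ 0.646 -0.012  0.058]
seat3 top@.064/.09/.113: [0.656 0.097] [0.651 0.095] [0.647 0.093] [0.658 0.097 0.059]
v1tip top@.064/.09/.113: [ 0.489 -0.056] [ 0.488 -0.055] [ 0.487 -0.054] [ 0.491 -0.055  0.087]
v1ax top@.064/.09/.113: [ 0.526 -0.109] [ 0.524 -0.107] [ 0.522 -0.106] [ 0.527 -0.108  0.077]
v2ax top@.064/.09/.113: [ 0.54  -0.001] [ 0.538 -0.001] [ 0.536 -0.001] [ 0.541 -0.001  0.073]
v3ax top@.064/.09/.113: [0.555 0.109] [0.552 0.107] [0.55  0.105] [0.554 0.108 0.076]
toggle tip top@.064/.09/.113: [ 0.625 -0.344] [ 0.622 -0.337] [ 0.618 -0.331] [ 0.621 -0.332  0.109]
thr ax top@.064/.09/.113: [0.586 0.235] [0.583 0.23 ] [0.58  0.226] 
thr tip top@.064/.09/.113: [0.577 0.345] [0.574 0.338] [0.572 0.332] 
box c top@.064/.09/.113: [ 0.598 -0.336] [ 0.595 -0.33 ] [ 0.592 -0.324]
```

```bash
D='[{"translation":[-49,-197,0],"roll":0,"gripper":0},{"translation":[-49,-197,0],"roll":0,"gripper":0},{"translation":[-49,-197,0],"roll":0,"gripper":0},{"translation":[-49,-197,0],"roll":0,"gripper":0},{"translation":[-49,-197,0],"roll":0,"gripper":0}]'
echo skip >/dev/null
python3 -m creep '[{"translation":[0,0,0],"roll":-32,"gripper":0},{"translation":[0,0,0],"roll":-32,"gripper":0},{"translation":[0,0,0],"roll":-32,"gripper":0},{"translation":[0,0,0],"roll":-32,"gripper":0},{"translation":[0,0,0],"roll":-32,"gripper":0}]'
python3 -m creep '[{"translation":[-10,-40,0],"roll":0,"gripper":0},{"translation":[-20,-80,0],"roll":0,"gripper":0},{"translation":[-30,-120,0],"roll":0,"gripper":0},{"translation":[-40,-160,0],"roll":0,"gripper":0},{"translation":[-49,-197,0],"roll":0,"gripper":0}]'
python3 -m creep '[{"translation":[-10,-40,0],"roll":0,"gripper":0},{"translation":[-20,-80,0],"roll":0,"gripper":0},{"translation":[-30,-120,0],"roll":0,"gripper":0},{"translation":[-40,-160,0],"roll":0,"gripper":0},{"translation":[-49,-197,0],"roll":0,"gripper":0}]'
python3 -c "
from h import *
print(R.from_quat(telemetry.get_obs()['tool_rot']).as_matrix().round(3)); print(rows([.657,-.324,.24]))"
```

```text
time: 1.62
position: [0.2141, 0.5871, 0.2415]
tool_rot: [-0.107, 0.994, -0.0, 0.0]
ft_force: [-0.7, -0.2, 0.6]
grip_width: 0.0617
grip_force: 0.0
time: 2.03
position: [0.3034, 0.4027, 0.2416]
tool_rot: [-0.104, 0.995, -0.0, 0.0]
ft_force: [0.4, 0.3, 1.1]
grip_width: 0.0284
grip_force: 0.0
time: 2.45
position: [0.3925, 0.22, 0.2419]
tool_rot: [-0.104, 0.995, 0.0, 0.001]
ft_force: [1.1, 0.5, -0.5]
grip_width: 0.0015
grip_force: 0.0
[[-0.978 -0.207  0.001]
 [-0.207  0.978  0.   ]
 [-0.001 -0.    -1.   ]]
[-146.2 -587.     2.1]
```

```bash

python3 -m creep '[{"translation":[-10,-40,0],"roll":0,"gripper":0},{"translation":[-20,-80,0],"roll":0,"gripper":0},{"translation":[-30,-120,0],"roll":0,"gripper":0},{"translation":[-40,-160,0],"roll":0,"gripper":0},{"translation":[-49,-197,0],"roll":0,"gripper":0}]' >/dev/null
python3 -m creep '[{"translation":[-10,-40,0],"roll":0,"gripper":0},{"translation":[-20,-80,0],"roll":0,"gripper":0},{"translation":[-30,-120,0],"roll":0,"gripper":0},{"translation":[-40,-160,0],"roll":0,"gripper":0},{"translation":[-49,-197,0],"roll":0,"gripper":0}]' >/dev/null
python3 -m creep '[{"translation":[-10,-40,0],"roll":0,"gripper":0},{"translation":[-20,-80,0],"roll":0,"gripper":0},{"translation":[-30,-120,0],"roll":0,"gripper":0},{"translation":[-40,-160,0],"roll":0,"gripper":0},{"translation":[-48,-193,0],"roll":0,"gripper":0}]'
python3 - <<'E'
from h import *
Pw=P('wrist'); im=viewer.camera('wrist'); cv2.imwrite('pics/w1.png',im)
for n,X in (('tip',(.62,-.332,.113)),('hinge',(.598,-.337,.066))): print(n,proj(Pw,X))
print(viewer.recognise('wrist','pump_switch'),viewer.recognise('wrist','switch_box'))
print(rows([.657,-.324,.109]))
E
```

```text
time: 3.7
position: [0.657, -0.3251, 0.2414]
tool_rot: [-0.104, 0.995, -0.001, 0.0]
ft_force: [0.9, -0.4, 0.9]
grip_width: 0.0004
grip_force: 0.0
tip [320.42489535 183.87277558]
hinge [319.61469815 144.37601697]
[{'bbox': [397.2, 1.1, 84.1, 70.8], 'p': 0.74}, {'bbox': [294.1, 138.6, 29.4, 59.3], 'p': 0.67}, {'bbox': [462.4, 8.8, 175.7, 315.7], 'p': 0.59}] [{'bbox': [246.0, 77.2, 122.8, 148.9], 'p': 0.87}]
[ -0.8   0.8 131.5]
```

View pics/w1.png

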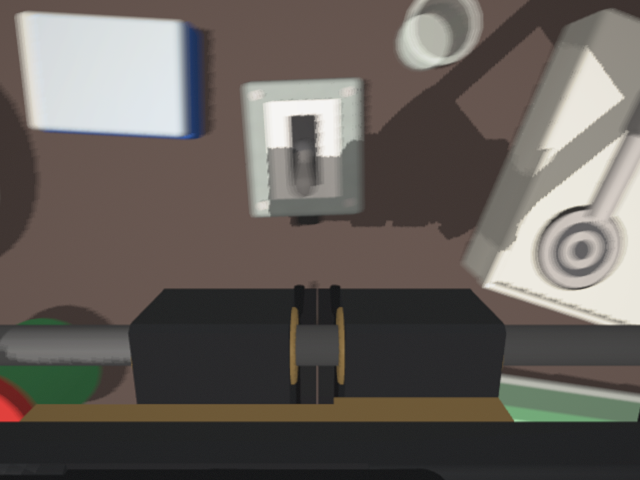

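The toggle tip shows at (303,185) with the hinge at (303,145), leaning away (on). It lies 11 mm further to tool −y than predicted, so I shift before descending.

```bash

python3 -m creep '[{"translation":[0,-11,0],"roll":0,"gripper":0},{"translation":[0,-11,40],"roll":0,"gripper":0},{"translation":[0,-11,80],"roll":0,"gripper":0},{"translation":[0,-11,120],"roll":0,"gripper":0},{"translation":[0,-11,132],"roll":0,"gripper":0}]'
python3 -m creep '[{"translation":[12,0,0],"roll":0,"gripper":0},{"translation":[24,0,0],"roll":0,"gripper":0},{"translation":[36,0,0],"roll":0,"gripper":0},{"translation":[48,0,0],"roll":0,"gripper":0},{"translation":[60,0,0],"roll":0,"gripper":0}]'
python3 -m creep '[{"translation":[0,0,0],"roll":0,"gripper":0},{"translation":[-30,0,0],"roll":0,"gripper":0},{"translation":[-30,0,-40],"roll":0,"gripper":0},{"translation":[-30,0,-80],"roll":0,"gripper":0},{"translation":[-30,0,-120],"roll":0,"gripper":0}]'
python3 - <<'E'
from h import *
Pw=P('wrist'); im=viewer.camera('wrist'); cv2.imwrite('pics/w2.png',im)
print(viewer.recognise('wrist','pump_switch'))
h=np.array([.596,-.347,.066]);e=np.array([.978,.208,0])
for n,s in (('off',-1),('on',1)): print(n,proj(Pw,h+s*.0226*e+[0,0,.047]))
E
```

```text
time: 4.27
position: [0.6544, -0.329, 0.1029]
tool_rot: [-0.105, 0.994, 0.004, -0.005]
ft_force: [-1.8, 0.4, -2.4]
grip_width: 0.0003
grip_force: 0.0
time: 4.68
position: [0.6033, -0.3445, 0.1117]
tool_rot: [-0.104, 0.995, -0.001, 0.005]
ft_force: [24.7, 8.7, -4.2]
grip_width: 0.0002
grip_force: 11.1
time: 5.1
position: [0.6293, -0.3376, 0.2305]
tool_rot: [-0.105, 0.994, 0.001, -0.001]
ft_force: [1.3, -0.9, 0.3]
grip_width: 0.0006
grip_force: 0.0
[{'bbox': [302.0, 158.8, 28.6, 48.4], 'p': 0.64}]
off [314.87220591 153.24456628]
on [314.83133361 228.24146391]
```

View pics/w2.png

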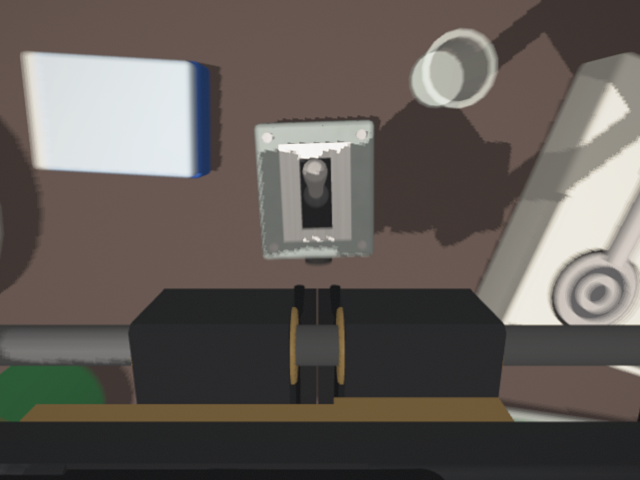

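The toggle tip is now at (315,165), leaning to the robot, so the pump is off. Next I measure the manifold with the wrist camera from two places.

```bash

python3 -m creep '[{"translation":[0,0,-40],"roll":7,"gripper":0},{"translation":[0,0,-50],"roll":14,"gripper":0},{"translation":[0,0,-50],"roll":18.5,"gripper":0},{"translation":[0,0,-50],"roll":18.5,"gripper":0}]' >/dev/null
python3 -m creep '[{"translation":[5,40,0],"roll":0,"gripper":0},{"translation":[10,80,0],"roll":0,"gripper":0},{"translation":[15,120,0],"roll":0,"gripper":0},{"translation":[20,160,0],"roll":0,"gripper":0},{"translation":[26,200,0],"roll":0,"gripper":0}]' >/dev/null
python3 -m creep '[{"translation":[5,40,0],"roll":0,"gripper":0},{"translation":[10,70,0],"roll":0,"gripper":0},{"translation":[13,85,0],"roll":0,"gripper":0},{"translation":[13,85,0],"roll":0,"gripper":0},{"translation":[13,85,0],"roll":0,"gripper":0}]'
cat > snap.py <<'E'
import sys,pickle
from h import *
n=sys.argv[1]; o=telemetry.get_obs(); Pw=P('wrist',o); im=viewer.camera('wrist'); cv2.imwrite(f'pics/{n}.png',im); np.save(f'{n}.npy',Pw); print(n,np.round(o['position'],4))
for t in sys.argv[2:]: print(t,[(np.round(d['bbox']).tolist(),round(d['p'],2)) for d in viewer.recognise('wrist',t)])
E
python3 snap.py A
python3 -m creep '[{"translation":[8,40,0],"roll":0,"gripper":0},{"translation":[16,80,0],"roll":0,"gripper":0},{"translation":[24,120,0],"roll":0,"gripper":0},{"translation":[30,150,0],"roll":0,"gripper":0},{"translation":[30,150,0],"roll":0,"gripper":0}]' >/dev/null
python3 -m creep '[{"translation":[0,0,0],"roll":0,"gripper":0},{"translation":[0,0,0],"roll":0,"gripper":0}]'
python3 snap.py B
```

```text
time: 6.37
position: [0.6227, -0.0513, 0.2797]
tool_rot: [0.056, 0.998, -0.001, 0.0]
ft_force: [0.1, 0.4, 0.8]
grip_width: 0.0003
grip_force: 0.0
A [ 0.6227 -0.0513  0.2797]
time: 7.0
position: [0.6108, 0.099, 0.2794]
tool_rot: [0.058, 0.998, -0.001, 0.0]
ft_force: [0.4, 0.5, -0.5]
grip_width: 0.0
grip_force: 0.0
B [0.6108 0.099  0.2794]
```

View pics/A.png

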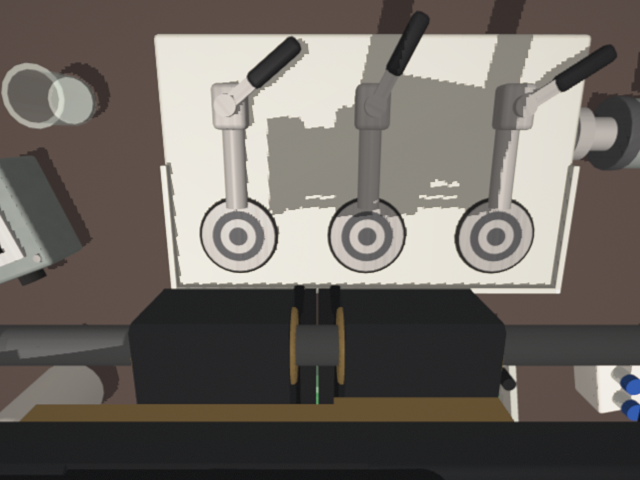

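View pics/B.png

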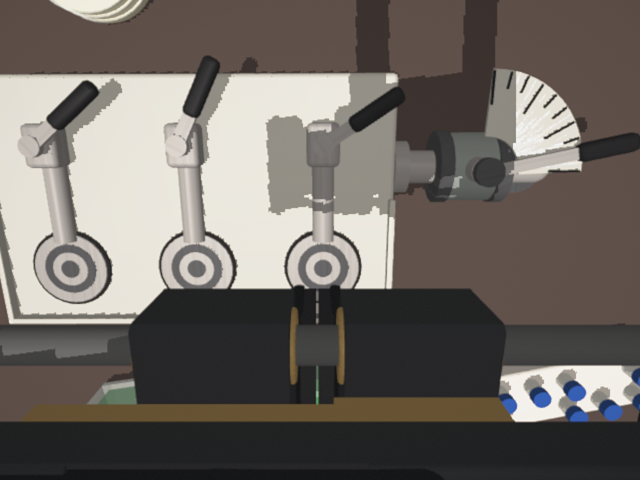

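A shows the seats at (238,236), (367,236) and (495,237), and the levers. B shows the seats at (70,269), (197,269) and (323,269). The throttle axis is at (488,172), with its lever to the right (nearly open).

```bash
python3 - <<'E'
from h import *
A,B=np.load('A.npy'),np.load('B.npy')
S=[tri([A,B],p) for p in (((238,236),(70,269)),((367,236),(197,269)),((495,237),(323,269)))]
V=[tri([A,B],p) for p in (((229,104),(30,147)),((376,104),(178,147)))]
tips=[tri([A,B],p) for p in (((295,44),(92,88)),((420,17),(212,62)),((610,51),(400,92)))]
print(np.round(S,4),np.round(V,4),np.round(tips,4),sep='\n')
S=np.array(S); d=S[2]-S[0]; yaw=np.arctan2(-d[0],d[1]); ex=np.array([np.cos(yaw),np.sin(yaw),0]); ey=np.array([-ex[1],ex[0],0])
print('yaw',yaw,'pitch',np.linalg.norm(d)/2)
Pt=P('top')
print('at z64', [at_z(A,p,.064).round(4) for p in ((238,236),(367,236),(495,237))],[at_z(B,p,.064).round(4) for p in((70,269),(197,269),(323,269))])
print('axes z90',[at_z(A,p,.09).round(4) for p in ((229,104),(376,104),(525,105))],'thr',at_z(B,(488,172),.093).round(4),'tip',at_z(B,(640,147),.093).round(4))
# deck corners front edge in A z=.06
print('front corners',at_z(A,(155,36),.06).round(4),at_z(A,(589,36),.06).round(4))
E
```

```text
[[ 0.6328 -0.1214  0.0637]
 [ 0.6455 -0.0118  0.0624]
 [ 0.6586  0.0975  0.0611]]
[[ 5.287e-01 -1.055e-01  9.580e-02]
 [ 5.407e-01  5.000e-04  8.860e-02]]
[[ 0.493  -0.0537  0.0879]
 [ 0.4852  0.036   0.0861]
 [ 0.5219  0.1692  0.0874]]
yaw -0.11768437677252776 pitch 0.11023408691591959
at z64 [array([ 0.6325, -0.1213]), array([ 0.6446, -0.012 ]), array([0.6575, 0.0963])] [array([ 0.6328, -0.1212]), array([ 0.6455, -0.0113]), array([0.658 , 0.0976])]
axes z90 [array([ 0.5278, -0.1066]), array([5.397e-01, 2.000e-04]), array([0.5525, 0.1083])] thr [0.5865 0.2302] tip [0.5809 0.3422]
front corners [ 0.4701 -0.1607] [0.5071 0.1701]
```

```bash

python3 -m creep '[{"translation":[31,33,0],"roll":0,"gripper":0},{"translation":[62,66,0],"roll":0,"gripper":0},{"translation":[62,66,40],"roll":0,"gripper":0},{"translation":[62,66,80],"roll":0,"gripper":0},{"translation":[62,66,120],"roll":0,"gripper":0}]' >/dev/null
python3 -m creep '[{"translation":[0,0,40],"roll":0,"gripper":0},{"translation":[0,0,65],"roll":0,"gripper":0},{"translation":[0,0,65],"roll":0,"gripper":0},{"translation":[0,0,65],"roll":0,"gripper":0}]'
python3 -m creep '[{"translation":[9,-5,0],"roll":0,"gripper":0},{"translation":[18,-10,0],"roll":0,"gripper":0},{"translation":[27,-16,0],"roll":0,"gripper":0},{"translation":[36,-23,0],"roll":0,"gripper":0},{"translation":[44,-30,0],"roll":0,"gripper":0}]'
python3 -m creep '[{"translation":[1,-4,0],"roll":0,"gripper":0},{"translation":[2,-8,0],"roll":0,"gripper":0},{"translation":[2,-12,0],"roll":0,"gripper":0},{"translation":[2,-12,0],"roll":0,"gripper":0}]'
```

```text
time: 7.8
position: [0.556, 0.1719, 0.0935]
tool_rot: [0.058, 0.998, -0.0, -0.001]
ft_force: [0.0, 0.2, 1.3]
grip_width: 0.0006
grip_force: 0.0
time: 8.22
position: [0.5139, 0.1484, 0.0981]
tool_rot: [0.058, 0.998, 0.001, 0.006]
ft_force: [4.1, 1.2, 1.0]
grip_width: 0.0004
grip_force: 1.4
time: 8.55
position: [0.5065, 0.1365, 0.0955]
tool_rot: [0.057, 0.998, 0.0, 0.001]
ft_force: [-0.7, 1.4, 0.3]
grip_width: 0.0005
grip_force: 0.2
```

```bash
for i in 1; do
python3 -m creep '[{"translation":[0,-2,0],"roll":0,"gripper":0},{"translation":[0,-4,0],"roll":0,"gripper":0},{"translation":[0,-4,0],"roll":0,"gripper":0}]'
python3 -m creep '[{"translation":[0,-2,0],"roll":0,"gripper":0},{"translation":[0,-4,0],"roll":0,"gripper":0},{"translation":[0,-4,0],"roll":0,"gripper":0}]'
python3 -m creep '[{"translation":[0,-1,0],"roll":0,"gripper":0},{"translation":[0,-2,0],"roll":0,"gripper":0},{"translation":[0,-2,0],"roll":0,"gripper":0}]'; done; python3 snap.py v3
python3 - <<'E'
from h import *
b=cv2.imread('pics/v3.png'); a=viewer.camera('top'); c=cv2.resize(a[190:270,150:390],(640,213),interpolation=cv2.INTER_CUBIC); cv2.imwrite('pics/v3c.png',np.vstack([b[:300],c]))
E
```

```text
time: 8.8
position: [0.5052, 0.133, 0.0945]
tool_rot: [0.057, 0.998, -0.0, -0.0]
ft_force: [-0.0, 0.7, 0.9]
grip_width: 0.0003
grip_force: 0.5
time: 9.05
position: [0.5047, 0.131, 0.0944]
tool_rot: [0.058, 0.998, 0.002, 0.0]
ft_force: [0.5, 9.8, 1.0]
grip_width: 0.0004
grip_force: 5.0
time: 9.3
position: [0.5048, 0.1308, 0.0945]
tool_rot: [0.059, 0.998, 0.003, 0.001]
ft_force: [1.9, 16.6, -0.2]
grip_width: 0.0002
grip_force: 8.4
v3 [0.5048 0.1308 0.0945]
```

View pics/v3c.png

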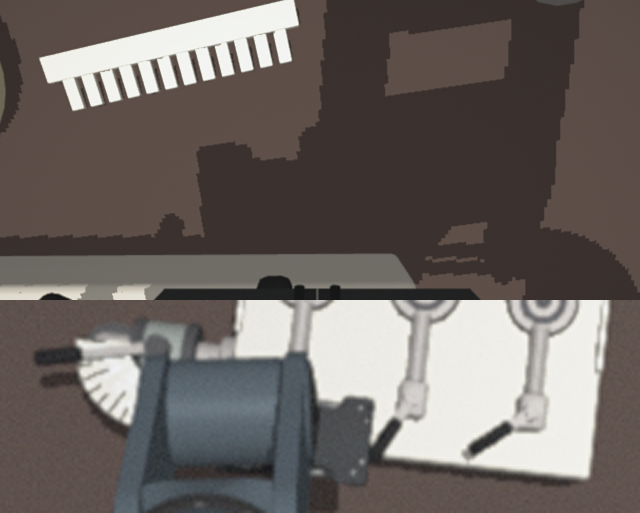

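Lever 3 is at its stop. Now valve 2, then valve 1, the same way.

```bash

python3 -m creep '[{"translation":[0,8,0],"roll":0,"gripper":0},{"translation":[0,8,-40],"roll":0,"gripper":0},{"translation":[-9,-34,-40],"roll":0,"gripper":0},{"translation":[-18,-75,-40],"roll":0,"gripper":0},{"translation":[-18,-75,-40],"roll":0,"gripper":0}]'  >/dev/null
python3 -m creep '[{"translation":[0,0,0],"roll":0,"gripper":0},{"translation":[0,0,20],"roll":0,"gripper":0},{"translation":[0,0,40],"roll":0,"gripper":0},{"translation":[0,0,40],"roll":0,"gripper":0}]'
python3 -m creep '[{"translation":[9,-7,0],"roll":0,"gripper":0},{"translation":[18,-15,0],"roll":0,"gripper":0},{"translation":[18,-20,0],"roll":0,"gripper":0},{"translation":[18,-25,0],"roll":0,"gripper":0},{"translation":[18,-28,0],"roll":0,"gripper":0}]'
python3 -m creep '[{"translation":[0,-2,0],"roll":0,"gripper":0},{"translation":[0,-4,0],"roll":0,"gripper":0},{"translation":[0,-4,0],"roll":0,"gripper":0}]'
python3 -m creep '[{"translation":[0,-1,0],"roll":0,"gripper":0},{"translation":[0,-2,0],"roll":0,"gripper":0},{"translation":[0,-2,0],"roll":0,"gripper":0}]'
```

```text
time: 10.15
position: [0.5105, 0.0517, 0.0916]
tool_rot: [0.057, 0.998, 0.0, -0.004]
ft_force: [-0.8, -0.0, -0.0]
grip_width: 0.0006
grip_force: 0.0
time: 10.57
position: [0.4916, 0.0254, 0.0947]
tool_rot: [0.057, 0.998, 0.0, -0.001]
ft_force: [-1.5, 3.1, 1.0]
grip_width: 0.0002
grip_force: 1.2
time: 10.82
position: [0.4917, 0.0219, 0.0946]
tool_rot: [0.058, 0.998, 0.001, -0.001]
ft_force: [-0.6, 5.4, 1.3]
grip_width: 0.0003
grip_force: 3.3
time: 11.07
position: [0.4917, 0.0216, 0.0946]
tool_rot: [0.058, 0.998, 0.002, -0.0]
ft_force: [1.4, 13.7, 1.0]
grip_width: 0.0006
grip_force: 7.1
```

```bash

python3 -m creep '[{"translation":[0,8,0],"roll":0,"gripper":0},{"translation":[0,8,-40],"roll":0,"gripper":0},{"translation":[-22,-30,-40],"roll":0,"gripper":0},{"translation":[-44,-64,-40],"roll":0,"gripper":0},{"translation":[-44,-64,-40],"roll":0,"gripper":0}]'  >/dev/null
python3 -m creep '[{"translation":[0,0,0],"roll":0,"gripper":0},{"translation":[0,0,20],"roll":0,"gripper":0},{"translation":[0,0,40],"roll":0,"gripper":0},{"translation":[0,0,40],"roll":0,"gripper":0}]'
python3 -m creep '[{"translation":[9,-5,0],"roll":0,"gripper":0},{"translation":[18,-10,0],"roll":0,"gripper":0},{"translation":[27,-16,0],"roll":0,"gripper":0},{"translation":[36,-23,0],"roll":0,"gripper":0},{"translation":[44,-30,0],"roll":0,"gripper":0}]'
python3 -m creep '[{"translation":[0,-4,0],"roll":0,"gripper":0},{"translation":[0,-8,0],"roll":0,"gripper":0},{"translation":[0,-12,0],"roll":0,"gripper":0},{"translation":[0,-12,0],"roll":0,"gripper":0}]'
python3 -m creep '[{"translation":[0,-2,0],"roll":0,"gripper":0},{"translation":[0,-2,0],"roll":0,"gripper":0}]'
python3 -m creep '[{"translation":[0,-1,0],"roll":0,"gripper":0},{"translation":[0,-2,0],"roll":0,"gripper":0},{"translation":[0,-2,0],"roll":0,"gripper":0}]'
```

```text
time: 11.82
position: [0.5255, -0.0484, 0.0918]
tool_rot: [0.057, 0.998, 0.001, -0.004]
ft_force: [-1.0, 0.5, -0.8]
grip_width: 0.0004
grip_force: 0.0
time: 12.23
position: [0.4806, -0.0749, 0.0955]
tool_rot: [0.057, 0.998, -0.0, 0.001]
ft_force: [2.7, 2.7, -0.0]
grip_width: 0.0009
grip_force: 1.2
time: 12.57
position: [0.4789, -0.0868, 0.0944]
tool_rot: [0.057, 0.998, 0.0, -0.001]
ft_force: [-0.4, 1.4, -0.4]
grip_width: 0.0002
grip_force: 0.3
time: 12.73
position: [0.4791, -0.0874, 0.0944]
tool_rot: [0.057, 0.998, 0.001, -0.001]
ft_force: [-0.8, 4.8, 1.6]
grip_width: 0.0003
grip_force: 2.7
time: 12.98
position: [0.4791, -0.0875, 0.0943]
tool_rot: [0.058, 0.998, 0.002, -0.001]
ft_force: [2.3, 11.9, 2.4]
grip_width: 0.0003
grip_force: 6.3
```

All three valves are at their open stops. Next I look at the right-hand funnels.

```bash

python3 -m creep '[{"translation":[0,8,0],"roll":0,"gripper":0},{"translation":[0,8,-40],"roll":0,"gripper":0},{"translation":[0,8,-80],"roll":0,"gripper":0},{"translation":[0,8,-120],"roll":0,"gripper":87},{"translation":[0,8,-160],"roll":0,"gripper":87}]'  >/dev/null
python3 -m creep '[{"translation":[2,-40,0],"roll":0,"gripper":87},{"translation":[3,-80,0],"roll":0,"gripper":87},{"translation":[5,-120,0],"roll":0,"gripper":87},{"translation":[6,-160,0],"roll":0,"gripper":87},{"translation":[7,-200,0],"roll":0,"gripper":87}]' >/dev/null
python3 -m creep '[{"translation":[0,-10,0],"roll":0,"gripper":87},{"translation":[0,-10,0],"roll":0,"gripper":87},{"translation":[0,-10,0],"roll":0,"gripper":87}]'
python3 snap.py C funnel_a beaker
python3 -m creep '[{"translation":[0,-40,0],"roll":0,"gripper":87},{"translation":[0,-70,0],"roll":0,"gripper":87},{"translation":[0,-70,0],"roll":0,"gripper":87},{"translation":[0,-70,0],"roll":0,"gripper":87},{"translation":[0,-70,0],"roll":0,"gripper":87}]'
python3 snap.py D funnel_a beaker
```

```text
time: 14.07
position: [0.4492, -0.2902, 0.2542]
tool_rot: [0.058, 0.998, 0.0, -0.0]
ft_force: [0.5, 0.8, 0.3]
grip_width: 0.0588
grip_force: 0.0
C [ 0.4492 -0.2902  0.2542]
funnel_a [([178.0, 131.0, 89.0, 80.0], 0.95), ([343.0, 94.0, 87.0, 78.0], 0.64), ([451.0, 210.0, 189.0, 109.0], 0.62)]
beaker [([322.0, 237.0, 59.0, 72.0], 0.97)]
time: 14.63
position: [0.4416, -0.3579, 0.2543]
tool_rot: [0.056, 0.998, 0.001, -0.0]
ft_force: [0.7, -0.2, -0.5]
grip_width: 0.0865
grip_force: 0.0
D [ 0.4416 -0.3579  0.2543]
funnel_a [([415.0, 96.0, 105.0, 74.0], 0.83), ([274.0, 132.0, 73.0, 78.0], 0.8)]
beaker [([393.0, 239.0, 68.0, 66.0], 0.85)]
```

View pics/C.png

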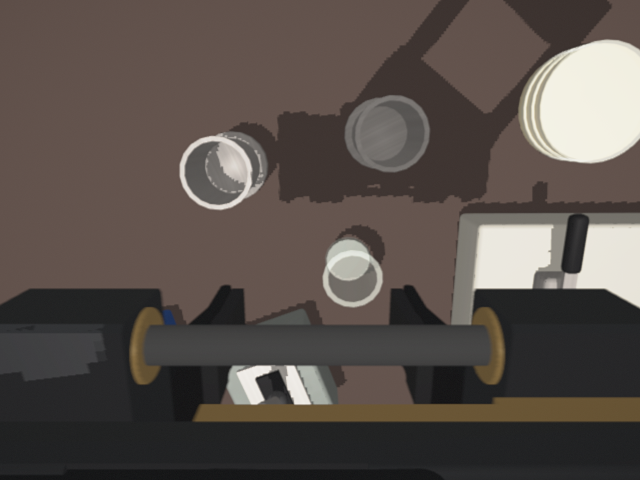

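The funnels' rims are centred at about (216,172) and (391,133), and the beaker rim at (352,278). Valve 1's lever points to the robot.

```bash
python3 - <<'E'
from m import *
C,D=np.load('C.npy'),np.load('D.npy')
for uv,c,d in (((216.5,172),[178,131,89,80],[274,132,73,78]),((391,133.5),[343,94,87,78],[415,96,105,74])):
    x=at_z(C,uv,.076); r=fitcyl([(C,c),(D,d)],[*x,0]); print(x.round(4),r.x.round(4),r.fun.round(1))
    print(bb(C,cyl(*x)).round(), bb(D,cyl(*x)).round())
g=cv2.cvtColor(cv2.imread('pics/D.png'),cv2.COLOR_BGR2GRAY)
b=cv2.imread('pics/D.png')
for x in (at_z(C,(216.5,172),.076),at_z(C,(391,133.5),.076)):
    for h,rr in ((.076,.027),(.0,.03)):
        p=[proj(D,(x[0]+rr*np.cos(t),x[1]+rr*np.sin(t),h)) for t in np.linspace(0,6.28,60)]
        cv2.polylines(b,[np.int32(p)],True,(0,255,0) if h else (0,0,255),1)
cv2.imwrite('pics/Dover.png',b[60:260,220:560])
x=at_z(C,(216.5,172),.076); print(rows([*x,.048]))
E
```

```text
[ 0.4008 -0.3597] [ 0.402  -0.3593  0.0055] [ 0.4  0.2  1.4 -0.1 -1.5 -0.9 -0.1  0.7]
[180. 130. 268. 208.] [273. 130. 346. 208.]
[ 0.3882 -0.2304] [ 0.3885 -0.2301 -0.006 ] [ 0.1  0.8 -3.1 -1.1  3.5 -0.8  0.3  1.2]
[343.  94. 428. 171.] [420.  94. 524. 172.]
[ 40.3  -6.5 206.5]
```

View pics/Dover.png

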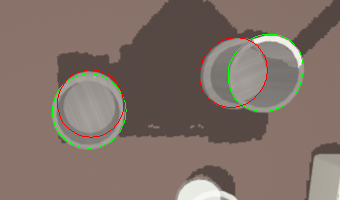

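```bash

python3 -m creep '[{"translation":[40,-6,0],"roll":0,"gripper":87},{"translation":[40,-6,40],"roll":0,"gripper":87},{"translation":[40,-6,80],"roll":0,"gripper":87},{"translation":[40,-6,120],"roll":0,"gripper":87},{"translation":[40,-6,130],"roll":0,"gripper":87}]' >/dev/null
python3 -m creep '[{"translation":[0,0,20],"roll":0,"gripper":87},{"translation":[0,0,40],"roll":0,"gripper":87},{"translation":[0,0,60],"roll":0,"gripper":87},{"translation":[0,0,78],"roll":0,"gripper":87},{"translation":[0,0,78],"roll":0,"gripper":87}]'
python3 -m creep '[{"translation":[0,0,0],"roll":0,"gripper":45},{"translation":[0,0,0],"roll":0,"gripper":45},{"translation":[0,0,0],"roll":0,"gripper":45},{"translation":[0,0,0],"roll":0,"gripper":45},{"translation":[0,0,0],"roll":0,"gripper":45}]' 20
python3 -m creep '[{"translation":[0,0,0],"roll":0,"gripper":40},{"translation":[0,0,0],"roll":0,"gripper":40},{"translation":[0,0,0],"roll":0,"gripper":40}]' 20
```

```text
time: 15.62
position: [0.4006, -0.3595, 0.0448]
tool_rot: [0.057, 0.998, 0.002, -0.001]
ft_force: [0.5, 1.0, -0.1]
grip_width: 0.0869
grip_force: 0.0
time: 16.03
position: [0.4015, -0.3616, 0.0477]
tool_rot: [0.057, 0.998, -0.001, 0.001]
ft_force: [0.2, 0.6, -0.5]
grip_width: 0.0615
grip_force: 0.0
time: 16.28
position: [0.401, -0.361, 0.047]
tool_rot: [0.057, 0.998, 0.0, 0.0]
ft_force: [0.3, 0.7, 4.5]
grip_width: 0.0487
grip_force: 20.0
```

```bash

python3 -m creep '[{"translation":[0,0,-20],"roll":0,"gripper":40},{"translation":[0,0,-50],"roll":0,"gripper":40},{"translation":[0,0,-90],"roll":0,"gripper":40},{"translation":[0,0,-130],"roll":0,"gripper":40},{"translation":[0,0,-130],"roll":0,"gripper":40}]'
python3 -m creep '[{"translation":[-20,26,0],"roll":0,"gripper":40},{"translation":[-40,53,0],"roll":0,"gripper":40},{"translation":[-60,80,0],"roll":0,"gripper":40},{"translation":[-80,106,0],"roll":0,"gripper":40},{"translation":[-100,132,0],"roll":0,"gripper":40}]' >/dev/null
python3 -m creep '[{"translation":[-20,26,0],"roll":0,"gripper":40},{"translation":[-40,53,0],"roll":0,"gripper":40},{"translation":[-60,80,0],"roll":0,"gripper":40},{"translation":[-80,106,0],"roll":0,"gripper":40},{"translation":[-102,132,0],"roll":0,"gripper":40}]' >/dev/null
python3 -m creep '[{"translation":[0,0,0],"roll":0,"gripper":40},{"translation":[0,0,0],"roll":0,"gripper":40},{"translation":[0,0,0],"roll":0,"gripper":40}]'
python3 -c "
from h import *
print(rows([.6327,-.1213,.112]))"; python3 snap.py E
```

```text
time: 16.7
position: [0.4038, -0.3648, 0.1832]
tool_rot: [0.057, 0.998, -0.006, 0.005]
ft_force: [0.6, -1.2, -2.9]
grip_width: 0.0488
grip_force: 20.0
time: 17.78
position: [0.6305, -0.1216, 0.1751]
tool_rot: [0.057, 0.998, 0.0, -0.002]
ft_force: [-0.5, 0.1, -2.3]
grip_width: 0.0484
grip_force: 20.0
[-2.3  0.6 63.1]
E [ 0.6305 -0.1216  0.1751]
```

View pics/E.png

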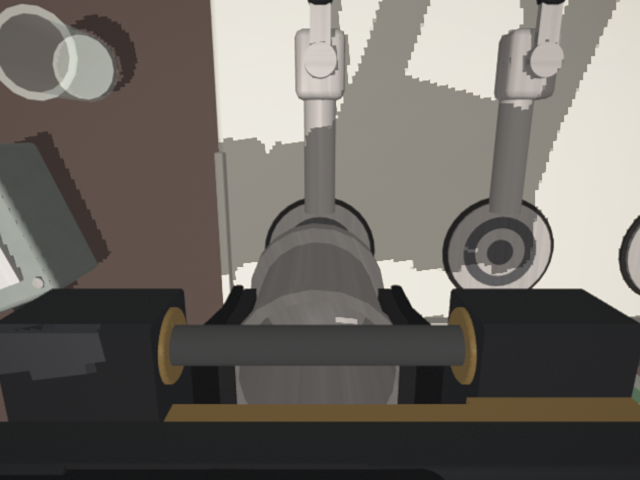

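The funnel (centre column 318) lines up with the seat (column 320), so I lower it.

```bash

python3 -m creep '[{"translation":[-2,0,15],"roll":0,"gripper":40},{"translation":[-2,0,30],"roll":0,"gripper":40},{"translation":[-2,0,45],"roll":0,"gripper":40},{"translation":[-2,0,58],"roll":0,"gripper":40},{"translation":[-2,0,58],"roll":0,"gripper":40}]'
python3 -m creep '[{"translation":[0,0,2],"roll":0,"gripper":40},{"translation":[0,0,3.5],"roll":0,"gripper":40},{"translation":[0,0,5],"roll":0,"gripper":40},{"translation":[0,0,5],"roll":0,"gripper":40}]'
python3 -c "
from h import *
print(rows([.6327,-.1213,.111]))"
```

```text
time: 18.25
position: [0.6308, -0.1226, 0.1154]
tool_rot: [0.058, 0.998, 0.001, -0.003]
ft_force: [-1.3, -0.2, -3.4]
grip_width: 0.0486
grip_force: 20.0
time: 18.58
position: [0.6341, -0.1223, 0.1142]
tool_rot: [0.057, 0.998, -0.0, 0.001]
ft_force: [0.9, -0.6, -2.3]
grip_width: 0.0486
grip_force: 20.0
[1.5 0.9 3.2]
```

```bash

python3 -m creep '[{"translation":[1,1,1],"roll":0,"gripper":40},{"translation":[1,1,2],"roll":0,"gripper":40},{"translation":[1,1,2],"roll":0,"gripper":40}]'
python3 -m creep '[{"translation":[0,0,1],"roll":0,"gripper":40},{"translation":[0,0,1],"roll":0,"gripper":40}]'
```

```text
time: 18.83
position: [0.6328, -0.1208, 0.1117]
tool_rot: [0.057, 0.998, -0.0, 0.0]
ft_force: [0.3, -0.1, -2.9]
grip_width: 0.0488
grip_force: 20.0
time: 19.0
position: [0.6331, -0.1209, 0.111]
tool_rot: [0.057, 0.998, -0.0, 0.0]
ft_force: [-1.2, 0.4, -0.5]
grip_width: 0.049
grip_force: 20.0
```

```bash

python3 -m creep '[{"translation":[0,0,0],"roll":0,"gripper":87},{"translation":[0,0,0],"roll":0,"gripper":87},{"translation":[0,0,0],"roll":0,"gripper":87},{"translation":[0,0,0],"roll":0,"gripper":87},{"translation":[0,0,0],"roll":0,"gripper":87}]' >/dev/null
python3 -m creep '[{"translation":[0,0,-20],"roll":0,"gripper":87},{"translation":[0,0,-50],"roll":0,"gripper":87},{"translation":[0,0,-90],"roll":0,"gripper":87},{"translation":[0,0,-130],"roll":0,"gripper":87},{"translation":[0,0,-140],"roll":0,"gripper":87}]'
python3 -m creep '[{"translation":[30,-20,0],"roll":0,"gripper":87},{"translation":[60,-40,0],"roll":0,"gripper":87},{"translation":[90,-65,0],"roll":0,"gripper":87},{"translation":[120,-85,0],"roll":0,"gripper":87},{"translation":[150,-110,0],"roll":0,"gripper":87}]' >/dev/null
python3 -m creep '[{"translation":[29,-20,0],"roll":0,"gripper":87},{"translation":[29,-20,0],"roll":0,"gripper":87},{"translation":[29,-20,0],"roll":0,"gripper":87}]'
python3 snap.py F funnel_a
python3 - <<'E'
from m import *
F=np.load('F.npy'); x=[.3883,-.2302]
p=bb(F,cyl(*x)); print('pred2',p[:2],p[2:]-p[:2]); print(rows([*x,.047]))
a=viewer.camera('top'); s=viewer.camera('side')
print([(c,np.round(d['bbox']),round(d['p'],2)) for c in('top','side') for d in viewer.recognise(c,'funnel_a')])
b=cv2.imread('pics/F.png')[0:300]
c=cv2.resize(s[130:400,200:450],(500,540)); cv2.imwrite('pics/s2.png',c)
E
```

```text
time: 19.83
position: [0.6364, -0.1222, 0.2579]
tool_rot: [0.057, 0.998, -0.002, 0.006]
ft_force: [0.5, -0.7, -0.7]
grip_width: 0.0871
grip_force: 0.0
time: 20.5
position: [0.4391, -0.2305, 0.2507]
tool_rot: [0.059, 0.998, 0.0, 0.0]
ft_force: [0.3, 1.2, -0.1]
grip_width: 0.0868
grip_force: 0.0
F [ 0.4391 -0.2305  0.2507]
funnel_a [([274.0, 116.0, 72.0, 79.0], 0.84), ([444.0, 396.0, 19.0, 10.0], 0.53), ([248.0, 256.0, 62.0, 72.0], 0.41)]
pred2 [272.90848036 117.002417  ] [74.69464953 77.89610894]
[ 52.6  -6.3 203.7]
[('top', array([346., 174.,  20.,  23.]), 0.88), ('top', array([184., 291.,  26.,  23.]), 0.76), ('top', array([383., 281.,  28.,  16.]), 0.53), ('top', array([419., 180.,  42.,  45.]), 0.16), ('side', array([392., 353.,  30.,  49.]), 0.79), ('side', array([376., 182.,  27.,  39.]), 0.7), ('side', array([272., 185.,  27.,  41.]), 0.56)]
```

View pics/s2.png

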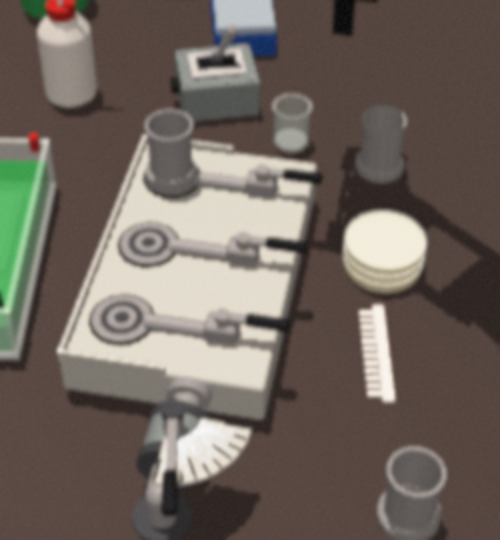

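Funnel 1 sits on seat 1, all levers point to the robot, and funnel 2 is where predicted. I pick it for seat 2.

```bash

python3 -m creep '[{"translation":[35,-4,0],"roll":0,"gripper":87},{"translation":[53,-6,20],"roll":0,"gripper":87},{"translation":[53,-6,60],"roll":0,"gripper":87},{"translation":[53,-6,100],"roll":0,"gripper":87},{"translation":[53,-6,130],"roll":0,"gripper":87}]' >/dev/null
python3 -m creep '[{"translation":[0,0,20],"roll":0,"gripper":87},{"translation":[0,0,40],"roll":0,"gripper":87},{"translation":[0,0,60],"roll":0,"gripper":87},{"translation":[0,0,74],"roll":0,"gripper":87},{"translation":[0,0,74],"roll":0,"gripper":87}]'
python3 -m creep '[{"translation":[0,0,0],"roll":0,"gripper":40},{"translation":[0,0,0],"roll":0,"gripper":40},{"translation":[0,0,0],"roll":0,"gripper":40},{"translation":[0,0,0],"roll":0,"gripper":40},{"translation":[0,0,0],"roll":0,"gripper":40}]' 20 >/dev/null
python3 -m creep '[{"translation":[0,0,0],"roll":0,"gripper":40},{"translation":[0,0,0],"roll":0,"gripper":40},{"translation":[0,0,0],"roll":0,"gripper":40},{"translation":[0,0,0],"roll":0,"gripper":40}]' 20
python3 -m creep '[{"translation":[0,0,-20],"roll":0,"gripper":40},{"translation":[0,0,-50],"roll":0,"gripper":40},{"translation":[0,0,-90],"roll":0,"gripper":40},{"translation":[0,0,-130],"roll":0,"gripper":40},{"translation":[0,0,-130],"roll":0,"gripper":40}]'
python3 -c "
from h import *
print(rows([.6451,-.0117,.176]))"
```

```text
time: 21.63
position: [0.3867, -0.2285, 0.0441]
tool_rot: [0.056, 0.998, 0.002, -0.002]
ft_force: [0.4, -0.2, 1.1]
grip_width: 0.0869
grip_force: 0.0
time: 22.38
position: [0.3869, -0.2296, 0.047]
tool_rot: [0.057, 0.998, -0.0, 0.0]
ft_force: [0.0, 1.5, 5.1]
grip_width: 0.0486
grip_force: 20.0
time: 22.8
position: [0.3898, -0.2324, 0.1822]
tool_rot: [0.057, 0.998, -0.004, 0.005]
ft_force: [0.5, -1.4, -2.1]
grip_width: 0.0485
grip_force: 20.0
[-228.6  248.3    6.5]
```

```bash

python3 -m creep '[{"translation":[-20,25,0],"roll":0,"gripper":40},{"translation":[-45,50,0],"roll":0,"gripper":40},{"translation":[-70,75,0],"roll":0,"gripper":40},{"translation":[-95,100,0],"roll":0,"gripper":40},{"translation":[-115,123,0],"roll":0,"gripper":40}]' >/dev/null
python3 -m creep '[{"translation":[-20,25,0],"roll":0,"gripper":40},{"translation":[-45,50,0],"roll":0,"gripper":40},{"translation":[-70,75,0],"roll":0,"gripper":40},{"translation":[-95,100,0],"roll":0,"gripper":40},{"translation":[-115,123,0],"roll":0,"gripper":40}]' >/dev/null
python3 -m creep '[{"translation":[0,0,0],"roll":0,"gripper":40},{"translation":[0,0,0],"roll":0,"gripper":40},{"translation":[0,0,0],"roll":0,"gripper":40}]' >/dev/null
python3 -m creep '[{"translation":[0,0,15],"roll":0,"gripper":40},{"translation":[0,0,30],"roll":0,"gripper":40},{"translation":[0,0,45],"roll":0,"gripper":40},{"translation":[0,0,58],"roll":0,"gripper":40},{"translation":[0,0,58],"roll":0,"gripper":40}]' >/dev/null
python3 -m creep '[{"translation":[0,0,0],"roll":0,"gripper":40},{"translation":[0,0,0],"roll":0,"gripper":40}]'
python3 -c "
from h import *
print(rows([.644,-.0116,.111]))"
```

```text
time: 24.47
position: [0.6436, -0.0121, 0.119]
tool_rot: [0.057, 0.998, -0.0, 0.0]
ft_force: [0.2, -0.2, -1.8]
grip_width: 0.0488
grip_force: 20.0
[-0.3  0.5  8. ]
```

```bash

python3 -m creep '[{"translation":[0,0.5,3],"roll":0,"gripper":40},{"translation":[0,0.5,6],"roll":0,"gripper":40},{"translation":[0,0.5,8],"roll":0,"gripper":40},{"translation":[0,0.5,8],"roll":0,"gripper":40},{"translation":[0,0.5,8],"roll":0,"gripper":40}]'
python3 -m creep '[{"translation":[0,0,0],"roll":0,"gripper":87},{"translation":[0,0,0],"roll":0,"gripper":87},{"translation":[0,0,0],"roll":0,"gripper":87},{"translation":[0,0,0],"roll":0,"gripper":87},{"translation":[0,0,0],"roll":0,"gripper":87}]' >/dev/null
python3 -m creep '[{"translation":[0,0,-20],"roll":0,"gripper":87},{"translation":[0,0,-50],"roll":0,"gripper":87},{"translation":[0,0,-90],"roll":0,"gripper":87},{"translation":[0,0,-130],"roll":0,"gripper":87},{"translation":[0,0,-140],"roll":0,"gripper":87}]' >/dev/null
python3 -m creep '[{"translation":[26,25,0],"roll":0,"gripper":87},{"translation":[52,50,0],"roll":0,"gripper":87},{"translation":[78,75,0],"roll":0,"gripper":87},{"translation":[105,100,0],"roll":0,"gripper":87},{"translation":[132,124,0],"roll":0,"gripper":87}]' >/dev/null
python3 -m creep '[{"translation":[26,25,0],"roll":0,"gripper":87},{"translation":[52,50,0],"roll":0,"gripper":87},{"translation":[78,75,0],"roll":0,"gripper":87},{"translation":[105,100,0],"roll":0,"gripper":87},{"translation":[132,124,0],"roll":0,"gripper":87}]' >/dev/null
python3 -m creep '[{"translation":[0,0,0],"roll":0,"gripper":87},{"translation":[0,0,0],"roll":0,"gripper":87},{"translation":[0,0,0],"roll":0,"gripper":87}]'
python3 snap.py G funnel_a
```

```text
time: 24.88
position: [0.6438, -0.011, 0.1111]
tool_rot: [0.057, 0.998, -0.0, 0.0]
ft_force: [-0.8, 0.0, 0.3]
grip_width: 0.0484
grip_force: 20.0
time: 26.8
position: [0.4099, 0.2655, 0.2507]
tool_rot: [0.057, 0.998, -0.0, 0.001]
ft_force: [0.3, -0.1, 0.6]
grip_width: 0.087
grip_force: 0.0
G [0.4099 0.2655 0.2507]
funnel_a [([276.0, 117.0, 79.0, 80.0], 0.75)]
```

View pics/G.png

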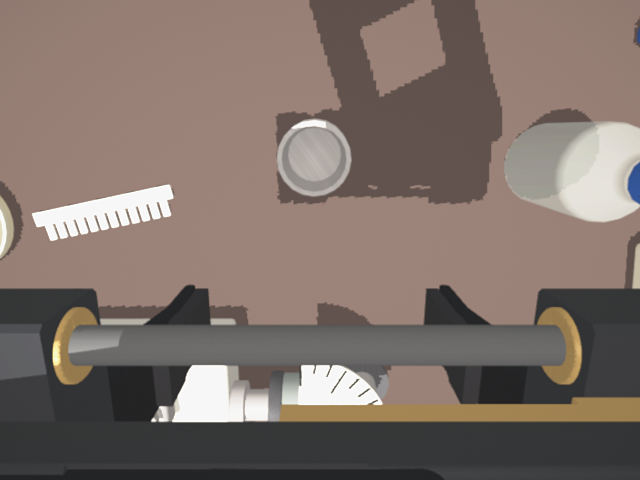

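The funnel rim is centred at (314,157), and the bottle stands to its right with its base at about (550,163). I check the clearance.

```bash
python3 - <<'E'
from m import *
G=np.load('G.npy'); x=at_z(G,(314,157),.076); print(x,fitcyl([(G,[276,117,79,80])],[*x]).x if 0 else '',rows([*x,.047]))
print('bottle left edge z0,z.1',at_z(G,(505,165),0),at_z(G,(560,165),.13))
Pt,Ps=P('top'),P('side'); print(fitcyl([(Pt,[184,291,26,23]),(Ps,[392,353,30,49])],[*x,0]).x)
E
```

```text
[0.35898093 0.26821092]  [ 51.8  -2.6 203.5]
bottle left edge z0,z.1 [0.38966155 0.43644539] [0.37705892 0.41495609]
[ 0.35654426  0.26663645 -0.0049243 ]
```

```bash

python3 -m creep '[{"translation":[35,-2,0],"roll":0,"gripper":87},{"translation":[52,-3,20],"roll":0,"gripper":87},{"translation":[52,-3,60],"roll":0,"gripper":87},{"translation":[52,-3,100],"roll":0,"gripper":87},{"translation":[52,-3,130],"roll":0,"gripper":87}]' >/dev/null
python3 -m creep '[{"translation":[0,0,20],"roll":0,"gripper":87},{"translation":[0,0,40],"roll":0,"gripper":87},{"translation":[0,0,60],"roll":0,"gripper":87},{"translation":[0,0,74],"roll":0,"gripper":87},{"translation":[0,0,74],"roll":0,"gripper":87}]'
python3 -m creep '[{"translation":[0,0,0],"roll":0,"gripper":40},{"translation":[0,0,0],"roll":0,"gripper":40},{"translation":[0,0,0],"roll":0,"gripper":40},{"translation":[0,0,0],"roll":0,"gripper":40},{"translation":[0,0,0],"roll":0,"gripper":40}]' 20 >/dev/null
python3 -m creep '[{"translation":[0,0,0],"roll":0,"gripper":40},{"translation":[0,0,0],"roll":0,"gripper":40},{"translation":[0,0,0],"roll":0,"gripper":40},{"translation":[0,0,0],"roll":0,"gripper":40}]' 20
python3 -c "
from h import *
print(rows([.6578,.097,.177]))"
```

```text
time: 27.73
position: [0.3577, 0.267, 0.0441]
tool_rot: [0.058, 0.998, -0.001, -0.002]
ft_force: [-0.5, -0.2, -0.3]
grip_width: 0.0871
grip_force: 0.0
time: 28.48
position: [0.3577, 0.2686, 0.047]
tool_rot: [0.057, 0.998, 0.0, 0.0]
ft_force: [-0.2, -0.3, 6.0]
grip_width: 0.0487
grip_force: 20.0
[-317.8 -136.3 -129.8]
```

```bash

python3 -m creep '[{"translation":[0,0,-20],"roll":0,"gripper":40},{"translation":[0,0,-50],"roll":0,"gripper":40},{"translation":[0,0,-90],"roll":0,"gripper":40},{"translation":[0,0,-130],"roll":0,"gripper":40},{"translation":[0,0,-130],"roll":0,"gripper":40}]'
python3 -m creep '[{"translation":[-30,-13,0],"roll":0,"gripper":40},{"translation":[-62,-26,0],"roll":0,"gripper":40},{"translation":[-94,-40,0],"roll":0,"gripper":40},{"translation":[-126,-54,0],"roll":0,"gripper":40},{"translation":[-158,-68,0],"roll":0,"gripper":40}]' >/dev/null
python3 -m creep '[{"translation":[-30,-13,0],"roll":0,"gripper":40},{"translation":[-62,-26,0],"roll":0,"gripper":40},{"translation":[-94,-40,0],"roll":0,"gripper":40},{"translation":[-126,-54,0],"roll":0,"gripper":40},{"translation":[-158,-68,0],"roll":0,"gripper":40}]' >/dev/null
python3 -m creep '[{"translation":[0,0,0],"roll":0,"gripper":40},{"translation":[0,0,0],"roll":0,"gripper":40},{"translation":[0,0,0],"roll":0,"gripper":40}]' >/dev/null
python3 -m creep '[{"translation":[0,0,15],"roll":0,"gripper":40},{"translation":[0,0,30],"roll":0,"gripper":40},{"translation":[0,0,45],"roll":0,"gripper":40},{"translation":[0,0,58],"roll":0,"gripper":40},{"translation":[0,0,58],"roll":0,"gripper":40}]' >/dev/null
python3 -m creep '[{"translation":[0,0,0],"roll":0,"gripper":40},{"translation":[0,0,0],"roll":0,"gripper":40}]'
python3 -c "
from h import *
print(rows([.657,.097,.111]))"
```

```text
time: 28.9
position: [0.3608, 0.2701, 0.1822]
tool_rot: [0.057, 0.998, 0.003, 0.006]
ft_force: [1.2, 1.0, -1.9]
grip_width: 0.0487
grip_force: 20.0
time: 30.57
position: [0.656, 0.0977, 0.1191]
tool_rot: [0.057, 0.998, 0.0, 0.0]
ft_force: [0.4, -0.1, -2.0]
grip_width: 0.0483
grip_force: 20.0
[-1.1 -0.6  8.1]
```

```bash

python3 -m creep '[{"translation":[-1,-0.5,3],"roll":0,"gripper":40},{"translation":[-1,-0.5,6],"roll":0,"gripper":40},{"translation":[-1,-0.5,8],"roll":0,"gripper":40},{"translation":[-1,-0.5,8],"roll":0,"gripper":40},{"translation":[-1,-0.5,8],"roll":0,"gripper":40}]'
python3 -m creep '[{"translation":[0,0,0],"roll":0,"gripper":87},{"translation":[0,0,0],"roll":0,"gripper":87},{"translation":[0,0,0],"roll":0,"gripper":87},{"translation":[0,0,0],"roll":0,"gripper":87},{"translation":[0,0,0],"roll":0,"gripper":87}]' >/dev/null
python3 -m creep '[{"translation":[0,0,-20],"roll":0,"gripper":87},{"translation":[0,0,-50],"roll":0,"gripper":87},{"translation":[0,0,-90],"roll":0,"gripper":87},{"translation":[0,0,-130],"roll":0,"gripper":87},{"translation":[0,0,-140],"roll":0,"gripper":87}]' >/dev/null
python3 -m creep '[{"translation":[20,40,0],"roll":0,"gripper":50},{"translation":[40,70,0],"roll":7,"gripper":50},{"translation":[60,100,0],"roll":14,"gripper":50},{"translation":[60,130,0],"roll":21,"gripper":50},{"translation":[60,130,0],"roll":21,"gripper":50}]' >/dev/null
python3 -m creep '[{"translation":[0,0,0],"roll":0,"gripper":50},{"translation":[0,0,0],"roll":0,"gripper":50}]'
python3 snap.py H
python3 -c "
from h import *
print(telemetry.get_obs()['q']); print(R.from_quat(telemetry.get_obs()['tool_rot']).as_matrix().round(3)); print(rows([.5834,.3229,.25]))"
```

```text
time: 30.98
position: [0.6573, 0.0966, 0.1111]
tool_rot: [0.057, 0.998, -0.0, 0.001]
ft_force: [0.9, -0.8, 0.3]
grip_width: 0.0491
grip_force: 20.0
time: 32.4
position: [0.612, 0.2323, 0.2503]
tool_rot: [0.237, 0.971, -0.0, -0.0]
ft_force: [-0.0, -0.0, -0.4]
grip_width: 0.0519
grip_force: 0.0
H [0.612  0.2323 0.2503]
[ 1.91738922e-01  5.59921594e-01  1.34338196e+00 -6.43208710e-04
  1.23881584e+00 -8.98467883e-01]
[[-0.887  0.462 -0.   ]
 [ 0.462  0.887 -0.001]
 [ 0.    -0.001 -1.   ]]
[67.7 67.5  0.2]
```

View pics/H.png

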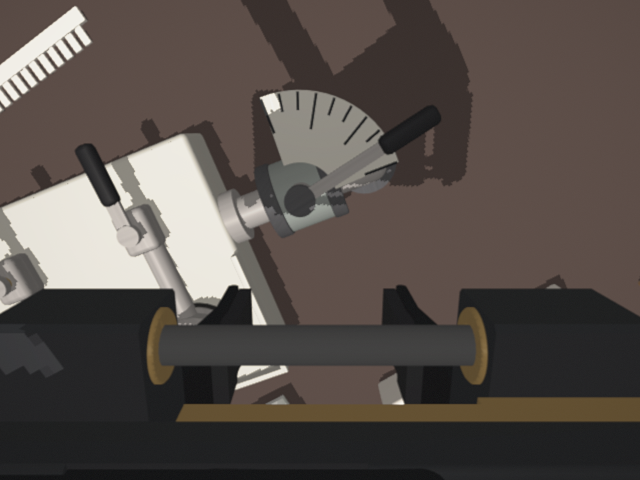

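The throttle axis is at (300,201), the sleeve end at (437,112), and the plate ticks are visible.

```bash
python3 - <<'E'
from h import *
H=np.load('H.npy'); a=at_z(H,(300,201),.096); t=at_z(H,(437,110),.093)
ex=np.array([.9932,-.1162]); ey=np.array([.1162,.9932])
d=t-a; print(a,t,np.linalg.norm(d),np.degrees(np.arctan2(d@ey,-d@ex)))
# plate ticks vs predicted from text axis
ax=np.array([.588,.2311]); 
for c in (ax,a):
  print([proj(H,[*(c+.07*(np.cos(th)*-ex+np.sin(th)*ey)),.085]).round() for th in np.radians([0,30,60,90])],proj(H,[*c,.096]))
E
```

```text
[0.58676507 0.23151001] [0.57529628 0.34011969] 0.10921353865907274 77.29909343614428
[array([263., 104.]), array([317.,  99.]), array([365., 122.]), array([394., 165.])] [300.31438203 202.84333072]
[array([263., 102.]), array([316.,  97.]), array([365., 120.]), array([394., 163.])] [300. 201.]
```

```bash

python3 -m creep '[{"translation":[20,20,0],"roll":7,"gripper":50},{"translation":[40,40,0],"roll":14,"gripper":50},{"translation":[60,55,0],"roll":21,"gripper":50},{"translation":[73,65,0],"roll":28,"gripper":50},{"translation":[73,65,0],"roll":35,"gripper":50}]' >/dev/null
python3 -m creep '[{"translation":[0,0,20],"roll":7,"gripper":50},{"translation":[0,0,40],"roll":14,"gripper":50},{"translation":[0,0,60],"roll":21.5,"gripper":50},{"translation":[0,0,60],"roll":21.5,"gripper":50},{"translation":[0,0,60],"roll":21.5,"gripper":50}]' >/dev/null
python3 -m creep '[{"translation":[0,0,0],"roll":0,"gripper":50},{"translation":[0,0,0],"roll":0,"gripper":50}]'
python3 snap.py I
python3 - <<'E'
from h import *
o=telemetry.get_obs(); r=R.from_quat(o['tool_rot']).as_matrix(); print(np.degrees(np.arctan2(r[1,0],r[0,0])), rows([.5775,.3228,.096]), proj(np.load('I.npy'),[.5775,.3228,.093]))
E
```

```text
time: 33.45
position: [0.5788, 0.3238, 0.1922]
tool_rot: [0.669, 0.743, 0.001, 0.001]
ft_force: [0.1, -0.1, 0.3]
grip_width: 0.05
grip_force: 0.0
I [0.5788 0.3238 0.1922]
96.00927570407997 [-1.1 -1.5 96.2] [312.79202574 255.33201531]
```

```bash

python3 -m creep '[{"translation":[-1,-1,25],"roll":0,"gripper":50},{"translation":[-1,-1,50],"roll":0,"gripper":50},{"translation":[-1,-1,75],"roll":0,"gripper":50},{"translation":[-1,-1,96],"roll":0,"gripper":50},{"translation":[-1,-1,96],"roll":0,"gripper":50}]'
python3 -m creep '[{"translation":[0,0,0],"roll":0,"gripper":10},{"translation":[0,0,0],"roll":0,"gripper":10},{"translation":[0,0,0],"roll":0,"gripper":10},{"translation":[0,0,0],"roll":0,"gripper":10},{"translation":[0,0,0],"roll":0,"gripper":10}]' 8
python3 -m creep '[{"translation":[0,0,0],"roll":0,"gripper":10},{"translation":[0,0,0],"roll":0,"gripper":10},{"translation":[0,0,0],"roll":0,"gripper":10}]' 8
python3 - <<'E'
from h import *
o=telemetry.get_obs(); p=np.array(o['position'][:2]); r=R.from_quat(o['tool_rot']).as_matrix()[:2,:2]
ax=np.array([.5872,.2313]); ex=np.array([.9932,-.1162]); ey=np.array([.1162,.9932]); d=p-ax; th=np.arctan2(d@ey,-d@ex); rr=np.linalg.norm(d)
print(np.degrees(th),rr, 'head',np.degrees(np.arctan2(r[1,0],r[0,0])))
for g in np.linspace(th,np.radians(40),6)[1:]:
    t=ax+rr*(np.cos(g)*-ex+np.sin(g)*ey); print((r.T@(t-p)*1000).round(1), np.degrees(g-th).round(1))
E
```

```text
time: 33.92
position: [0.5741, 0.3219, 0.0912]
tool_rot: [0.669, 0.743, -0.003, -0.002]
ft_force: [-0.9, 0.0, -0.1]
grip_width: 0.0498
grip_force: 0.0
time: 34.33
position: [0.5774, 0.3233, 0.0961]
tool_rot: [0.669, 0.743, 0.001, 0.001]
ft_force: [-0.2, -0.3, 0.4]
grip_width: 0.0241
grip_force: 0.0
time: 34.58
position: [0.577, 0.3231, 0.0952]
tool_rot: [0.67, 0.743, 0.001, 0.0]
ft_force: [-0.2, 0.0, 2.8]
grip_width: 0.0135
grip_force: 8.0
76.9974186332711 0.09237593497828969 head 95.94282499355242
[ -0.9 -11.9] -7.4
[ -3.2 -23.6] -14.8
[ -7.1 -34.9] -22.2
[-12.4 -45.5] -29.6
[-19.  -55.5] -37.0
```

```bash
cat > th.py <<'E'
from h import *
import sys
o=telemetry.get_obs(); p=np.array(o['position'][:2]); r=R.from_quat(o['tool_rot']).as_matrix()[:2,:2]
ax=np.array([.5872,.2313]); ex=np.array([.9932,-.1162]); ey=np.array([.1162,.9932]); d=p-ax; th=np.arctan2(d@ey,-d@ex); rr=np.linalg.norm(d)
print(np.degrees(th),rr,'head',np.degrees(np.arctan2(r[1,0],r[0,0])))
for g in np.linspace(th,np.radians(40),6)[1:]:
    t=ax+.0924*(np.cos(g)*-ex+np.sin(g)*ey); print((r.T@(t-p)*1000).round(1), np.degrees(g-th).round(1))
E
python3 -m creep '[{"translation":[-0.4,-7,0],"roll":-4.5,"gripper":10},{"translation":[-1.3,-14.3,0],"roll":-9,"gripper":10},{"translation":[-2.7,-21.5,0],"roll":-13.5,"gripper":10},{"translation":[-4.7,-28.5,0],"roll":-18,"gripper":10},{"translation":[-7.1,-34.9,0],"roll":-22.2,"gripper":10}]'
python3 -m creep '[{"translation":[0,0,0],"roll":0,"gripper":10},{"translation":[0,0,0],"roll":0,"gripper":10}]'
python3 th.py
```

```text
time: 35.0
position: [0.5433, 0.313, 0.0952]
tool_rot: [0.512, 0.859, 0.001, 0.001]
ft_force: [1.3, 1.2, 1.3]
grip_width: 0.0136
grip_force: 8.0
time: 35.17
position: [0.5425, 0.3125, 0.0952]
tool_rot: [0.514, 0.858, 0.0, -0.0]
ft_force: [-0.9, 0.6, 4.5]
grip_width: 0.0142
grip_force: 8.0
54.47685241843122 0.09271076686080552 head 118.0793661247545
[-0.5 -4.7] -2.9
[-0.9 -9.3] -5.8
[ -1.6 -13.9] -8.7
[ -2.4 -18.5] -11.6
[ -3.6 -23.1] -14.5
```

```bash

python3 -m creep '[{"translation":[-0.5,-6,0],"roll":-4,"gripper":10},{"translation":[-1,-12,0],"roll":-8,"gripper":10},{"translation":[-2,-18,0],"roll":-12,"gripper":10},{"translation":[-3.5,-23,0],"roll":-14.5,"gripper":10},{"translation":[-3.5,-23,0],"roll":-14.5,"gripper":10}]' >/dev/null
python3 -m creep '[{"translation":[0,0,0],"roll":0,"gripper":10},{"translation":[0,0,0],"roll":0,"gripper":10}]'
python3 th.py
python3 -m creep '[{"translation":[0,0,0],"roll":0,"gripper":50},{"translation":[0,0,0],"roll":0,"gripper":50},{"translation":[0,0,0],"roll":0,"gripper":50},{"translation":[0,0,0],"roll":0,"gripper":50},{"translation":[0,0,0],"roll":0,"gripper":50}]' 
python3 -m creep '[{"translation":[0,0,-20],"roll":0,"gripper":50},{"translation":[0,0,-60],"roll":0,"gripper":50},{"translation":[0,0,-100],"roll":0,"gripper":50},{"translation":[0,0,-140],"roll":0,"gripper":50},{"translation":[0,0,-155],"roll":0,"gripper":50}]'
python3 -c "
from h import *
print(rows([.63,.235,.25]))"
```

```text
time: 35.75
position: [0.5237, 0.2988, 0.0951]
tool_rot: [0.403, 0.915, -0.0, -0.0]
ft_force: [-2.8, 0.8, 6.9]
grip_width: 0.0139
grip_force: 8.0
40.101739038037614 0.09265292149577256 head 132.52791675426067
[-0.3 -0. ] -0.0
[-0.3 -0.1] -0.0
[-0.3 -0.1] -0.1
[-0.3 -0.1] -0.1
[-0.3 -0.2] -0.1
time: 36.17
position: [0.5239, 0.2982, 0.0942]
tool_rot: [0.402, 0.916, -0.0, -0.0]
ft_force: [-0.4, -0.4, 0.6]
grip_width: 0.0396
grip_force: 0.0
time: 36.58
position: [0.5266, 0.2993, 0.2555]
tool_rot: [0.402, 0.916, 0.003, 0.004]
ft_force: [0.8, -0.3, 0.4]
grip_width: 0.0498
grip_force: 0.0
[-117.3   32.5    6.3]
```

```bash

python3 -m creep '[{"translation":[-40,10,0],"roll":0,"gripper":0},{"translation":[-80,20,0],"roll":7,"gripper":0},{"translation":[-117,32,0],"roll":0,"gripper":0},{"translation":[-117,32,0],"roll":-7,"gripper":0},{"translation":[-117,32,0],"roll":-14,"gripper":0}]' >/dev/null
python3 -m creep '[{"translation":[0,0,0],"roll":-6,"gripper":0},{"translation":[0,0,0],"roll":-6,"gripper":0},{"translation":[0,0,0],"roll":-6,"gripper":0}]'
python3 snap.py J
python3 - <<'E'
from h import *
c=cv2.imread('pics/J.png')
cv2.imwrite('pics/Jc.png',cv2.resize(c[60:290,150:500],None,fx=2.2,fy=2.2,interpolation=cv2.INTER_CUBIC))
E
```

```text
time: 37.25
position: [0.6266, 0.2338, 0.2492]
tool_rot: [0.238, 0.971, -0.0, -0.0]
ft_force: [0.1, 0.4, 0.5]
grip_width: 0.0052
grip_force: 0.0
J [0.6266 0.2338 0.2492]
```

View pics/Jc.png

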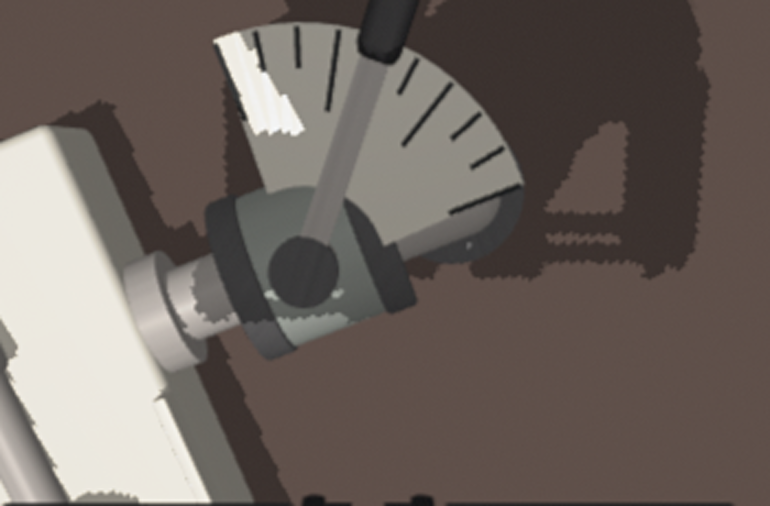

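The lever covers the tick after the long 30, so it reads 40. I've used up my picture views, so I verify the funnels and valves numerically with a recogniser fit on the way to the switch.

```bash

python3 -m creep '[{"translation":[0,0,-15],"roll":-7,"gripper":0},{"translation":[0,0,-30],"roll":-14,"gripper":0},{"translation":[0,0,-30],"roll":-21,"gripper":0},{"translation":[0,0,-30],"roll":-21,"gripper":0},{"translation":[0,0,-30],"roll":-21,"gripper":0}]' >/dev/null
python3 -m creep '[{"translation":[4,-40,0],"roll":0,"gripper":0},{"translation":[10,-80,0],"roll":0,"gripper":0},{"translation":[15,-115,0],"roll":0,"gripper":0},{"translation":[20,-150,0],"roll":0,"gripper":0},{"translation":[25,-150,0],"roll":0,"gripper":0}]' >/dev/null
python3 -m creep '[{"translation":[0,-40,0],"roll":0,"gripper":0},{"translation":[0,-80,0],"roll":0,"gripper":0},{"translation":[0,-115,0],"roll":0,"gripper":0},{"translation":[0,-134,0],"roll":0,"gripper":0},{"translation":[0,-134,0],"roll":0,"gripper":0}]' >/dev/null
python3 -m creep '[{"translation":[0,0,0],"roll":0,"gripper":0},{"translation":[0,0,0],"roll":0,"gripper":0}]'
python3 snap.py K funnel_a valve_1
python3 - <<'E'
from m import *
J,K=np.load('J.npy'),np.load('K.npy'); ex=np.array([.9932,-.1162]); ey=np.array([.1162,.9932])
d=at_z(J,(323.2,80.5),.093)-at_z(J,(287.7,183.2),.096); print('throttle deg',np.degrees(np.arctan2(d@ey,-d@ex)))
Pt,Ps=P('top'),P('side'); viewer.camera('top'); viewer.camera('side')
for n,Pm in (('top',Pt),('side',Ps)):
    print(n,[(np.round(q['bbox']).tolist(),round(q['p'],2)) for q in viewer.recognise(n,'funnel_a')])
for s in ((.6327,-.1213),(.6451,-.0117),(.6578,.097)):
    for Pm in (Pt,Ps,K): b=bb(Pm,cyl(*s,.064)); print(s,np.r_[b[:2],b[2:]-b[:2]].round())
for v in ((.528,-.1092),(.5408,0),(.5536,.1093)):
    print('valve tip pred open',proj(K,[*(np.array(v)-.069*ex),.09]).round(),'axis',proj(K,[*v,.09]).round())
# dark sleeve regions
im=cv2.imread('pics/K.png')[:285]; m=(im.max(2)<45).astype(np.uint8)
n,l,st,ce=cv2.connectedComponentsWithStats(m)
for i in range(1,n):
    if 200<st[i,4]<4000: print(st[i],ce[i].round(1))
print(rows([.545,-.357,.28]))
E
```

```text
time: 38.72
position: [0.5703, -0.0445, 0.2792]
tool_rot: [0.056, 0.998, 0.001, -0.0]
ft_force: [0.7, 0.7, -0.1]
grip_width: 0.0003
grip_force: 0.0
K [ 0.5703 -0.0445  0.2792]
funnel_a [([456.0, 267.0, 107.0, 106.0], 0.92), ([205.0, 266.0, 65.0, 23.0], 0.87), ([331.0, 263.0, 65.0, 25.0], 0.83), ([159.0, 81.0, 481.0, 227.0], 0.71)]
valve_1 [([504.0, 82.0, 31.0, 107.0], 0.81), ([211.0, 81.0, 31.0, 109.0], 0.69), ([362.0, 80.0, 25.0, 109.0], 0.56)]
throttle deg 40.778706426991896
top [([254.0, 164.0, 24.0, 30.0], 0.81)]
side [([257.0, 216.0, 35.0, 45.0], 0.89), ([248.0, 250.0, 27.0, 47.0], 0.81), ([318.0, 248.0, 34.0, 5.0], 0.48)]
(0.6327, -0.1213) [341. 173.  27.  28.]
(0.6327, -0.1213) [273. 184.  26.  42.]
(0.6327, -0.1213) [183. 262.  90. 105.]
(0.6451, -0.0117) [297. 167.  24.  29.]
(0.6451, -0.0117) [260. 216.  29.  44.]
(0.6451, -0.0117) [330. 263.  83. 105.]
(0.6578, 0.097) [251. 162.  26.  29.]
(0.6578, 0.097) [245. 252.  31.  47.]
(0.6578, 0.097) [454. 263. 113. 105.]
valve tip pred open [223.  81.] axis [227. 178.]
valve tip pred open [375.  82.] axis [372. 179.]
valve tip pred open [528.  83.] axis [516. 179.]
[215  83  19  62 407] [225.7 109.9]
[ 365   82   19   63 1040] [373.3 112.5]
[511  83  24  62 865] [522.4 110.6]
[  -8.8 -313.3   -0.5]
```

Throttle reads 40–41°, and the funnels and levers match their predictions. Now I go to the near side of the switch.

```bash

python3 -m creep '[{"translation":[-1,-40,0],"roll":0,"gripper":0},{"translation":[-2,-80,0],"roll":0,"gripper":0},{"translation":[-3,-120,0],"roll":0,"gripper":0},{"translation":[-4,-160,0],"roll":0,"gripper":0},{"translation":[-5,-198,0],"roll":0,"gripper":0}]' >/dev/null
python3 -m creep '[{"translation":[-1,-40,0],"roll":-7,"gripper":0},{"translation":[-2,-80,0],"roll":-14,"gripper":0},{"translation":[-4,-115,0],"roll":-18.5,"gripper":0},{"translation":[-4,-115,0],"roll":-18.5,"gripper":0},{"translation":[-4,-115,0],"roll":-18.5,"gripper":0}]' >/dev/null
python3 -m creep '[{"translation":[0,0,40],"roll":0,"gripper":0},{"translation":[0,0,80],"roll":0,"gripper":0},{"translation":[0,0,120],"roll":0,"gripper":0},{"translation":[0,0,120],"roll":0,"gripper":0},{"translation":[0,0,120],"roll":0,"gripper":0}]'
python3 - <<'E'
from h import *
e=np.array([.978,.208,0]); h=np.array([.601,-.346,.109])
print('down',rows(h-.056*e),'push end',rows(h-.004*e))
Pt,Ps=P('top'),P('side')
for n in('top','side'):
    viewer.camera(n)
    print(n,[(np.round(q['bbox']).tolist(),round(q['p'],2)) for q in viewer.recognise(n,'funnel_a')])
E
```

```text
time: 40.32
position: [0.544, -0.3548, 0.1576]
tool_rot: [-0.106, 0.994, 0.003, -0.002]
ft_force: [1.1, 0.1, -0.2]
grip_width: 0.0002
grip_force: 0.0
down [-1.8 -3.6 48.5] push end [-53.8  -3.8  48.3]
top [([298.0, 168.0, 24.0, 29.0], 0.98), ([345.0, 173.0, 21.0, 28.0], 0.74), ([253.0, 277.0, 49.0, 16.0], 0.67), ([254.0, 165.0, 24.0, 26.0], 0.62)]
side [([248.0, 250.0, 26.0, 47.0], 0.88), ([255.0, 217.0, 34.0, 44.0], 0.71), ([271.0, 183.0, 28.0, 45.0], 0.61)]
```

```bash

python3 -m creep '[{"translation":[0,-3,20],"roll":0,"gripper":0},{"translation":[0,-3,45],"roll":0,"gripper":0},{"translation":[0,-3,45],"roll":0,"gripper":0},{"translation":[0,-3,45],"roll":0,"gripper":0}]'
python3 -m creep '[{"translation":[-12,0,0],"roll":0,"gripper":0},{"translation":[-24,0,0],"roll":0,"gripper":0},{"translation":[-34,0,0],"roll":0,"gripper":0},{"translation":[-44,0,0],"roll":0,"gripper":0},{"translation":[-50,0,0],"roll":0,"gripper":0}]'
python3 -m creep '[{"translation":[0,0,0],"roll":0,"gripper":0},{"translation":[20,0,0],"roll":0,"gripper":0},{"translation":[30,0,-40],"roll":0,"gripper":0},{"translation":[0,0,-80],"roll":0,"gripper":0},{"translation":[-30,0,-120],"roll":0,"gripper":0}]' >/dev/null
python3 -m creep '[{"translation":[-30,0,0],"roll":0,"gripper":0},{"translation":[-30,0,0],"roll":0,"gripper":0},{"translation":[-30,0,0],"roll":0,"gripper":0}]'
python3 snap.py L pump_switch switch_box
python3 - <<'E'
from h import *
L=np.load('L.npy'); e=np.array([.978,.208,0]); h=np.array([.601,-.346,.066])
print('base',proj(L,h),'off',proj(L,h-.0226*e+[0,0,.047]),'on',proj(L,h+.0226*e+[0,0,.047]))
viewer.camera('side'); viewer.camera('top')
for n in('top','side'): print(n,[(np.round(q['bbox']).tolist(),round(q['p'],2)) for q in viewer.recognise(n,'funnel_a')])
Ps=P('side'); print('side off/on',proj(Ps,h-.0226*e+[0,0,.047]),proj(Ps,h+.0226*e+[0,0,.047]),[np.round(q['bbox']) for q in viewer.recognise('side','pump_switch')])
E
```

```text
time: 40.85
position: [0.5456, -0.3605, 0.1156]
tool_rot: [-0.106, 0.994, -0.0, 0.0]
ft_force: [0.3, -0.2, 0.2]
grip_width: 0.0006
grip_force: 0.0
time: 41.27
position: [0.5969, -0.3497, 0.1154]
tool_rot: [-0.107, 0.994, -0.001, 0.001]
ft_force: [-0.6, -0.5, 0.8]
grip_width: 0.0003
grip_force: 0.0
time: 41.93
position: [0.644, -0.3387, 0.2214]
tool_rot: [-0.107, 0.994, -0.0, 0.0]
ft_force: [-1.0, 0.2, -0.5]
grip_width: 0.0002
grip_force: 0.0
L [ 0.644  -0.3387  0.2214]
pump_switch [([310.0, 163.0, 30.0, 64.0], 0.91)]
switch_box [([260.0, 97.0, 125.0, 154.0], 0.86)]
base [321.73518308 170.40424989] off [322.86898224 137.26365131] on [322.1962706  216.29784839]
top [([254.0, 164.0, 23.0, 31.0], 0.71), ([298.0, 167.0, 24.0, 29.0], 0.56), ([302.0, 220.0, 8.0, 33.0], 0.51)]
side [([245.0, 249.0, 29.0, 50.0], 0.8), ([271.0, 184.0, 26.0, 45.0], 0.78), ([256.0, 216.0, 34.0, 45.0], 0.62)]
side off/on [318.62905443 142.45920821] [300.76725841 143.68599066] [array([230., 198., 130., 202.]), array([298., 143.,  14.,  17.])]
```

```bash
python3 -c "
from rig import hand_in
print(hand_in())"
```

```text
the job is handed in; nothing more can be done
None
```

The job is handed in and every step was done in the order asked: pump switched off, the three funnels stood on seats 1–3, all three valves opened to their stops, the throttle set to 40 (two estimates: 40.1° and 40.8°), and the pump switched back on. My last checks were numeric: the funnels matched their seat positions only to about 4 mm, and I did not re-measure the bystanders.

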